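# Fit a photometer lamp cartridge in its V-groove mount

## Task

Change the photometer lamp: take the long lamp cartridge from the rest, lay it in the lamp mount's V-groove with its window end towards the clamp bridge, and push it gently along the groove, under the open clamp, until its window end rests against the focusing collar. Then turn the clamp lever until the pad takes hold and about 20 degrees more, so that the cartridge is held firmly but not over-squeezed, and let go. Leave the short cartridge, the pen and the tube carrier where they are.

Things in the scene. Friction and masses are not known exactly. Their poses are not given: they have to be found in the camera images.
- mount: Lamp mount, fixed. Base plate 96 x 276 x 10 mm; on it a V-groove rail along its y, 26 mm wide, y = -98 to +130 mm, lips 40 mm high (beside it a foot, 20 mm high, out to x = +-27). A 32 mm cylinder in the groove has its axis at x = 0, z = 50 mm. Stop end with end plate, collar and clamp bridge at -y; from y = -50 on, the groove is open above. Origin: centre of underside, on the bench.
- clamp: Clamp bridge over the stop end, part of the mount, same axes; origin at mount (0, -70, 0) mm; the lever's upright pivot stands over it. Spans mount y -88 to -52; 56 mm between its posts, underside 84 mm, top 98 mm above the bench. Below it hangs a 22 mm round pad on a stiff spring; lever open, it clears a cartridge in the groove by 3 to 9.5 mm (set differently each time, not reported).
- lever (a joint): Clamp lever angle, rad. 0 (open): points along the mount's -y; grows clockwise seen from above, towards the mount's -x, to 2.0. Starts at 0 to 0.15. Each rad lowers the pad 8 mm. Stays where left; friction alone takes 2.5 to 5 N at the knob, with the pad bearing it rises by some 0.7 N per 0.1 rad. The pad presses about 8 N per 0.1 rad turned after first touch; 18 to 40 N is right.
- lever_knob (a point): Centre of the top of the lever's upright black knob, 18 mm diameter, 30 mm tall (112 to 142 mm above the bench), 85 mm from the pivot, fixed to the lever. The steel arm below it is 13 mm wide, its top 112 mm above the bench.
- collar: Focusing collar: a steel ring, 30 mm outside diameter, screwed through the end plate; the end stop. Its setting differs by up to 12 mm each time; it does not move when pushed. Origin: centre of the ring's face that the cartridge meets (height 50 mm); its y is the mount's y and points to the cartridge.
- rest: Grey rest, fixed, 128 x 104 x 34 mm, with two V places along its y, 62 mm apart (x = -31 and +31 mm), in which the cartridges lie, axes 42 mm above the bench. Its two notched walls, 10 mm thick, stand at y = -36 and +36 mm. Origin: centre of the underside.
- lamp_long: Long lamp cartridge, 160 mm, 0.3 to 0.55 kg, along its own y: barrel of 32 mm diameter from y = -80 (flat window end) to -16; grey ringed sleeve, 31 mm, to +20: grip here; black fins, 32 mm, to +72; plug stub, 18 mm, to +80. Origin on the axis at mid length. Sliding it in the groove takes 2 to 6 N. Lies in either place of the rest, window end to the rest's -y.
- window_end (a point): Centre of the long cartridge's flat window end (its y = -80 mm).
- lamp_short: Short cartridge of the same diameter and look, 112 mm long, lying in the other place of the rest; not wanted. Origin on the axis at mid length.
- pen: Black marker pen, 116 mm long, 16 mm high, lying on the bench at the right; leave it. Origin: centre of the underside.
- tube_carrier: Ivory tube carrier, 188 x 32 x 97 mm, standing on the bench at the right; leave it. Origin: centre of the underside.

How it is judged:
By the outcome, as a careful person would: the job done as asked, in the order asked, and still so for the second after the job is handed in, with the robot touching nothing.
It also fails if it takes over 72 s, if anything falls off the work surface, if the arm or the gripper's body presses on something with over 40 N, if the wrist force passes 120 N, or if a joint passes its speed limit or range.

## Robot

A 7-joint arm with a two-finger parallel gripper is mounted at the origin on the work surface; the furniture and walls round the work are solid. World frame = base frame: x ahead of the robot, y to its left, z up, the work surface at z = 0. Lengths are in m, angles in rad, forces in N, time in s.
With the tool pointing down it reaches from about 0.4 to 0.925 m from the base axis. Payload 4.1 kg.
Tool frame: the origin (TCP) lies on the centre line of the jaws, within the pads' length; the fingertips stand 25 mm ahead of it and the grasp point (between the pads) lies 6 mm ahead of it; y points along the fingers, z is the direction in which the jaws open and shut, and the axes are right-handed (so a half turn about y gives the same grasp; the last joint's range is limited). The gripper opens to 85 mm and grips with 20 to 120 N. Pads are 22 mm wide; open, the fingers measure 114 mm over their backs; the gripper's body (76 mm by 85 mm) begins 54 mm behind the grasp point. The pads swing forward as they close: fully open they stand 13 mm farther back than shut.
Start: joints at [-1.395, 0.398, 0.045, 1.537, -0.019, 1.207, -0.051], TCP at [0.176, 0.626, 0.227] pointing down, gripper open.
Joint ranges: [-2.82, 2.82], [-0.49, 2.23], [-1.37, 1.46], [0, 2.46], [-1.36, 4.5], [0.23, 2], [-2.94, 2.94]. Speed limits (rad/s): [2.57, 2.57, 3.14, 3.14, 3.14, 3.14, 3.14].

## Interface

Orientations are given as a 3x3 rotation matrix whose columns are the frame's x, y, z axes.
In Python, from rig import robot gives the robot as it stands.
- The arm moves only by the tool servo_tool, never from a script. Its argument "steps" is a list of rows, each an object of numbers: "dx", "dy", "dz": the shift along the tool's x, y, z in mm; "turn": the turn about the tool's y in rad; "hand": the opening, from 0 (shut) to 1 (fully open). A call has 1 to 8 rows; each row shifts and turns the pose as measured when the row begins, along the tool's axes as they then stand; what a row does not reach is not made up. A row lasts 1/8 s, in which the tool goes at most 62.5 mm and 10.7 degrees, less where a joint would pass 70% of its speed; a pose out of reach is approached as far as the arm can. A call is refused whole if a number of a shift passes 62.5 or a number of a turn 0.188, either way. A call with a gripper value outside its range is refused whole. The fingers move at their own pace and stop on an object; the grip force is fixed at half the most. Time passes only in rows, so rows that do not move let the fingers close. It gives the time, the measured TCP pose, the force and the opening at its end, in the units of the state.
- robot.read_state(): the state, without advancing time (a new reading comes with each control period).
- robot.snapshot(name): name is "scene" or "top"; returns the picture (420x560x3 uint8, red, green, blue); there is no depth.
- robot.camera_model(name): a dict with "vfov" (degrees; the focal length in pixels is half the picture's height over the tangent of half this angle, whatever the lens; pixels are square), "cx", "cy" (the principal point, pixels), "dist" ([k1, k2, p1, p2, k3] as OpenCV has them; the pictures are not rectified), "rvec" (rotation vector, rad) and "tvec" (3), from world to camera coordinates, as OpenCV has them. Camera axes: x right, y down, z forward; pixel columns grow to the right and rows downward; lengths in m; the calibration is good to about 2 mm. A picture is of the moment at which its call begins. camera_model takes no time and is no camera call.
- robot.hand_in(): hands the job in, once; it reports no verdict.
The state is a dict: "clock": time; "joint_positions": joint angles; "qd": joint speeds; "effort": joint torques, N m; "eef_pos": TCP position; "ee_rot": TCP orientation; "contact_force": force on the tool from outside, world axes, zero at the start; "wrist_torque": the same for the moment, N m; "width": opening from 0.0 (shut) to 1.0 (fully open).
Only numpy, scipy, OpenCV 4.12 (cv2) and the standard library are available. Lean on these libraries where they do the work, as an engineer would, in place of code of your own. Each camera call takes 0.05 s, during which the arm holds its last target. There are 200 camera calls.

## Working session

There is one attempt and no reset: what is moved stays moved. The work goes in short steps, Python scripts to look and compute and a tool call to move; the robot and the scene stay as the last step left them, time stands still between calls to the robot, and variables do not carry over. Pictures are saved under pics/ and viewed, about 8 in all and at most 12, crops included, and the job is handed in when it is done.

Besides the shell and the picture viewer there is one more tool, called after ">>>" as name(argument=value, ...) on one line, values as JSON. servo_tool: Moves the arm, as the interface text tells. Its arguments: {"type":"object","properties":{"steps":{"type":"array"}},"required":["steps"]}

```bash
ls; mkdir -p pics; python3 - <<'E'
from rig import robot
import cv2,numpy as np
for n in("scene","top"):
    im=robot.snapshot(n);cv2.imwrite(f"pics/{n}0.png",im[:,:,::-1]);m=robot.camera_model(n);print(n,m)
    R=cv2.Rodrigues(np.array(m['rvec'],float))[0];print(-R.T@np.array(m['tvec']).ravel())
s=robot.read_state();print(s)
E
```

```text
pics
scene {'vfov': 52.70910788579179, 'cx': 276.99391343519716, 'cy': 217.034887941543, 'dist': array([-0.09105195,  0.        ,  0.        ,  0.        ,  0.        ]), 'rvec': array([ 1.53597104,  1.58416234, -0.99362834]), 'tvec': array([ 0.15916469, -0.14617675,  1.41324801])}
[ 1.32990846 -0.08657379  0.51751274]
top {'vfov': 47.175432648754594, 'cx': 284.01249638210004, 'cy': 209.7231001728694, 'dist': array([0.00541239, 0.        , 0.        , 0.        , 0.        ]), 'rvec': array([ 2.19521768, -2.13118802,  0.11209409]), 'tvec': array([-0.12350217,  0.55307157,  1.14674136])}
[ 0.42938182 -0.11459996  1.19943936]
{'clock': 0.1, 'joint_positions': array([-1.39500584,  0.39910459,  0.0450828 ,  1.53774901, -0.01873577,
        1.20687617, -0.05070148]), 'qd': array([ 1.26325746e-03, -2.21812907e-04,  3.35506472e-04, -4.12742920e-03,
        2.56951496e-05,  6.90661166e-04, -1.01981063e-03]), 'effort': array([ 3.68938330e-03, -4.76261437e+01,  1.37035970e+00, -2.54948169e+01,
        1.21280568e-02,  5.09247504e-03,  1.15718217e-05]), 'eef_pos': array([0.17621307, 0.62507057, 0.22587918]), 'ee_rot': array([[ 9.62497020e-01, -3.64633433e-04,  2.71292009e-01],
       [-2.71292234e-01, -1.67539070e-03,  9.62495567e-01],
       [ 1.03562045e-04, -9.99998530e-01, -1.71148077e-03]]), 'contact_force': array([-0.339996  , -0.08716411,  0.632349  ]), 'wrist_torque': array([0.04995683, 0.06385187, 0.03097346]), 'width': 1.0020758234193903}
```

View pics/top0.png

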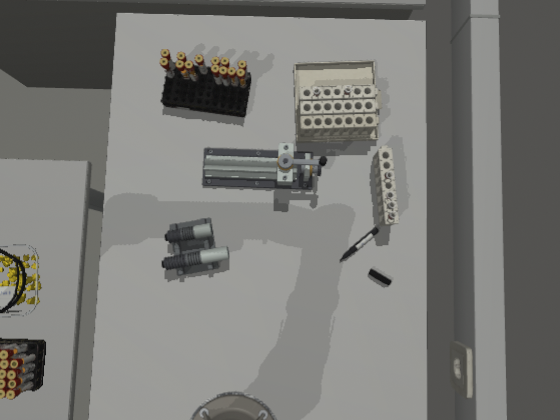

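View pics/scene0.png

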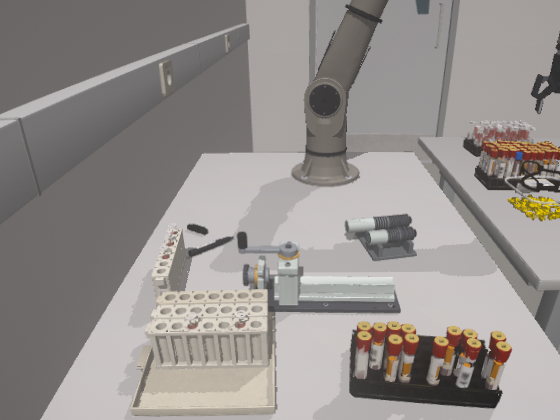

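The top view shows the mount at about (203–320, 150–190) with its clamp and lever pointing right (world -y). The long cartridge is at (163–228, 250–268) with its window end to the right, and the short one is above it at (165–212, 225–240). The arm stands out of the way.

```bash
cat >h.py <<'E'
from rig import robot
import cv2,numpy as np
def cam(n):
    m=robot.camera_model(n);f=210/np.tan(np.radians(m['vfov']/2))
    K=np.array([[f,0,m['cx']],[0,f,m['cy']],[0,0,1]]);R=cv2.Rodrigues(np.array(m['rvec'],float))[0]
    return K,np.array(m['dist'],float),R,np.array(m['tvec'],float).ravel(),np.array(m['rvec'],float)
def ray(n,p):
    K,d,R,t,_=cam(n);u=cv2.undistortPoints(np.array(p,float).reshape(-1,1,2),K,d).reshape(-1,2)
    return -R.T@t,np.c_[u,np.ones(len(u))]@R
def onz(n,p,z):
    c,v=ray(n,p);return c+v*((z-c[2])/v[:,2])[:,None]
def proj(n,P):
    K,d,R,t,r=cam(n);return cv2.projectPoints(np.array(P,float).reshape(-1,1,3),r,t,K,d)[0].reshape(-1,2)
E
python3 - <<'E'
import cv2,numpy as np
a=cv2.imread("pics/top0.png")
def c(a,x,y,w,h,s):return cv2.resize(a[y:y+h,x:x+w],None,fx=s,fy=s,interpolation=cv2.INTER_CUBIC)
cv2.imwrite("pics/c1.png",np.vstack([c(a,196,138,140,60,5.7)[:342,:798],c(a,156,210,140,42+24,5.7)[:256*2,:798]][0:1]))
cv2.imwrite("pics/c2.png",c(a,156,212,80,66,9))
E
```

```text
(no output)
```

View pics/c1.png

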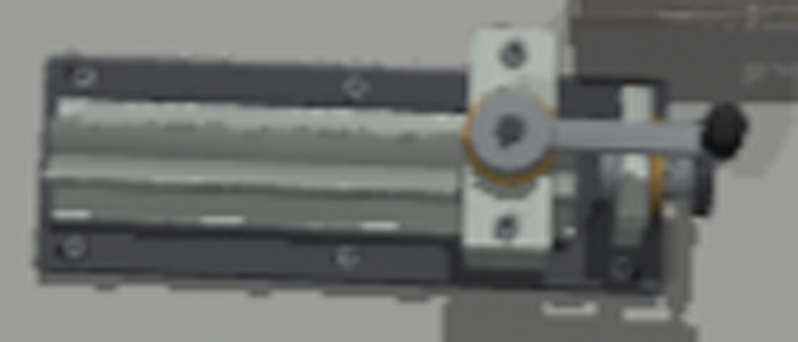

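View pics/c2.png

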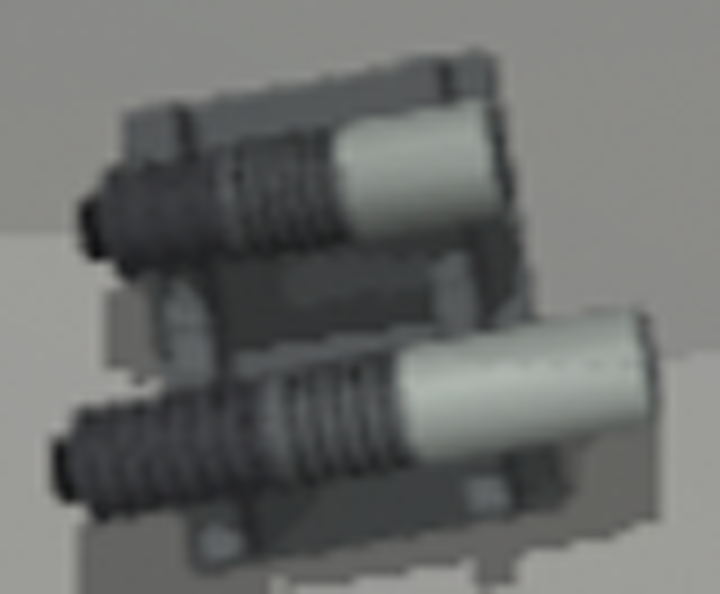

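The crops show the plate corners at crop px (48,60), (665,82), (660,290), (38,278). The clamp pivot is at (510,130) and the knob top at (725,130). On the long cartridge, the plug end is at (58,470), the sleeve/barrel boundary at (405,408) and the window end at (647,368).

```bash
cat >m.py <<'E'
from h import *
def g(p,s,o): return (np.array(p,float)+.5)/s-.5+np.array(o)
pl=onz("top",g([(48,60),(665,82),(660,286),(38,276)],5.7,(196,138)),.01)
print("plate",pl.round(4),[np.linalg.norm(pl[i]-pl[i-1]).round(4) for i in range(4)],pl.mean(0))
d=(pl[0]+pl[3]-pl[1]-pl[2])[:2];a=np.arctan2(-d[0],d[1]);print("yaw",a)
k=onz("top",g([(725,125)],5.7,(196,138)),.142);print("knob",k)
pv=onz("top",g([(510,130)],5.7,(196,138)),.125);print("pivot~",pv)
ax=onz("top",g([(58,470),(405,408),(647,368)],9,(156,212)),.042);print("cart",ax,np.linalg.norm(np.diff(ax,axis=0),axis=1))
d=(ax[0]-ax[2])[:2];print("yaw",np.arctan2(-d[0],d[1]))
# bridge top corners
b=onz("top",g([(470,28),(557,30),(550,250),(463,247)],5.7,(196,138)),.098);print("bridge",b.round(4),b.mean(0))
E
python3 m.py
```

```text
plate [[ 0.709   0.0995  0.01  ]
 [ 0.707  -0.1737  0.01  ]
 [ 0.6158 -0.1737  0.01  ]
 [ 0.6123  0.0993  0.01  ]] [np.float64(0.0967), np.float64(0.2733), np.float64(0.0912), np.float64(0.273)] [ 0.66104648 -0.03715007  0.01      ]
yaw 0.0029040974516782777
knob [[ 0.65972667 -0.19109853  0.142     ]]
pivot~ [[ 0.65891474 -0.10671924  0.125     ]]
cart [[0.41654118 0.1807547  0.042     ]
 [0.4356488  0.08933646 0.042     ]
 [0.44815349 0.02537748 0.042     ]] [0.09339377 0.06516992]
yaw 0.20071564563836042
bridge [[ 0.7068 -0.0889  0.098 ]
 [ 0.707  -0.1246  0.098 ]
 [ 0.6155 -0.1242  0.098 ]
 [ 0.6157 -0.0888  0.098 ]] [ 0.66124587 -0.10662715  0.098     ]
```

```bash
cat >plan.py <<'E'
# usage: plan.py x y z yaw n   (yaw = world angle of tool z) -> rows in tool axes
from h import *;import sys
x,y,z,a,n=map(float,sys.argv[1:]);n=int(n);s=robot.read_state();p=s['eef_pos'];R=s['ee_rot']
a0=np.arctan2(R[1,2],R[0,2]);d=(np.array([x,y,z])-p)/n*1e3;da=(a-a0+np.pi)%(2*np.pi)-np.pi
print("at",p.round(4),a0.round(4),"j",s['joint_positions'].round(2),"F",s['contact_force'].round(1),"w",round(s['width'],3),"turn/row",round(-da/n,3))
for i in range(n):
    b=a0+da*i/n; print([round(float(v),1) for v in (d@[np.sin(b),-np.cos(b),0],-d[2],d@[np.cos(b),np.sin(b),0])])
E
python3 plan.py .43 .11 .2 .2 15
```

```text
at [0.1762 0.6251 0.2259] 1.2961 j [-1.4   0.4   0.05  1.54 -0.02  1.21 -0.05] F [-0.3 -0.1  0.6] w 1.002 turn/row 0.073
[25.6, 1.7, -28.5]
[27.6, 1.7, -26.5]
[29.5, 1.7, -24.4]
[31.2, 1.7, -22.2]
[32.7, 1.7, -19.9]
[34.1, 1.7, -17.4]
[35.3, 1.7, -14.9]
[36.3, 1.7, -12.3]
[37.1, 1.7, -9.6]
[37.7, 1.7, -6.9]
[38.1, 1.7, -4.1]
[38.3, 1.7, -1.3]
[38.3, 1.7, 1.5]
[38.0, 1.7, 4.3]
[37.6, 1.7, 7.0]
```

>>> servo_tool(steps=[{"dx":28,"dy":1.7,"dz":-27,"turn":0.073,"hand":0.6},{"dx":29,"dy":1.7,"dz":-25,"turn":0.073,"hand":0.6},{"dx":30,"dy":1.7,"dz":-23,"turn":0.073,"hand":0.6},{"dx":32,"dy":1.7,"dz":-20,"turn":0.073,"hand":0.6},{"dx":33,"dy":1.7,"dz":-18,"turn":0.073,"hand":0.6},{"dx":34,"dy":1.7,"dz":-16,"turn":0.073,"hand":0.6},{"dx":35,"dy":1.7,"dz":-14,"turn":0.073,"hand":0.6},{"dx":36,"dy":1.7,"dz":-12,"turn":0.073,"hand":0.6}])

```text
clock: 1.1
eef_pos: [0.3205, 0.3497, 0.2084]
ee_rot: [[0.643, -0.004, 0.766], [-0.766, -0.007, 0.643], [0.002, -1.0, -0.007]]
contact_force: [0.7, -0.2, 0.2]
width: 0.603
```

```bash
python3 plan.py .43 .108 .16 .2 8
```

```text
at [0.3205 0.3497 0.2084] 0.6988 j [-1.16  0.1   0.26  1.96 -0.03  1.08 -0.19] F [ 0.7 -0.2  0.2] w 0.603 turn/row 0.062
[31.9, 6.0, -9.0]
[32.4, 6.0, -6.9]
[32.8, 6.0, -4.9]
[33.0, 6.0, -2.9]
[33.2, 6.0, -0.8]
[33.1, 6.0, 1.3]
[33.0, 6.0, 3.3]
[32.7, 6.0, 5.4]
```

>>> servo_tool(steps=[{"dx":33,"dy":4,"dz":-9,"turn":0.064,"hand":0.6},{"dx":33,"dy":4,"dz":-7,"turn":0.064,"hand":0.6},{"dx":34,"dy":5,"dz":-5,"turn":0.064,"hand":0.6},{"dx":34,"dy":5,"dz":-3,"turn":0.064,"hand":0.6},{"dx":34,"dy":5,"dz":-1,"turn":0.064,"hand":0.6},{"dx":34,"dy":5,"dz":1,"turn":0.064,"hand":0.6},{"dx":34,"dy":5,"dz":3,"turn":0.064,"hand":0.6},{"dx":33,"dy":5,"dz":5,"turn":0.064,"hand":0.6}])

```text
clock: 2.1
eef_pos: [0.4316, 0.0832, 0.1694]
ee_rot: [[0.154, -0.003, 0.988], [-0.988, -0.005, 0.154], [0.005, -1.0, -0.004]]
contact_force: [-0.0, -0.3, -0.2]
width: 0.603
```

```bash
python3 plan.py .4309 .108 .16 .2 1; python3 - <<'E'
from h import *
im=robot.snapshot("scene");cv2.imwrite("pics/s1.png",im[:,:,::-1])
t=robot.snapshot("top");cv2.imwrite("pics/t1.png",t[:,:,::-1])
cv2.imwrite("pics/s1c.png",cv2.resize(im[150:300,300:500,::-1],None,fx=4,fy=4,interpolation=cv2.INTER_CUBIC))
# predicted scene pixels of the cartridge axis endpoints/ sleeve bounds
d=np.array([-np.sin(.2),np.cos(.2),0]);w=np.array([.4482,.0254,.042])
print((proj("scene",[w,w+.064*d,w+.1*d,w+.16*d,w+.086*d])-[300,150])*4)
E
```

```text
at [0.4316 0.0832 0.1694] 0.1546 j [-0.83  0.09  0.57  2.09 -0.05  0.98 -0.08] F [-0.  -0.3 -0.2] w 0.603 turn/row -0.045
[-24.6, 9.4, 3.1]
[[185.49465327 303.67152282]
 [289.07513885 293.49636091]
 [346.27847471 287.85765577]
 [439.84272779 278.60421886]
 [324.1257932  290.04297014]]
```

View pics/s1c.png

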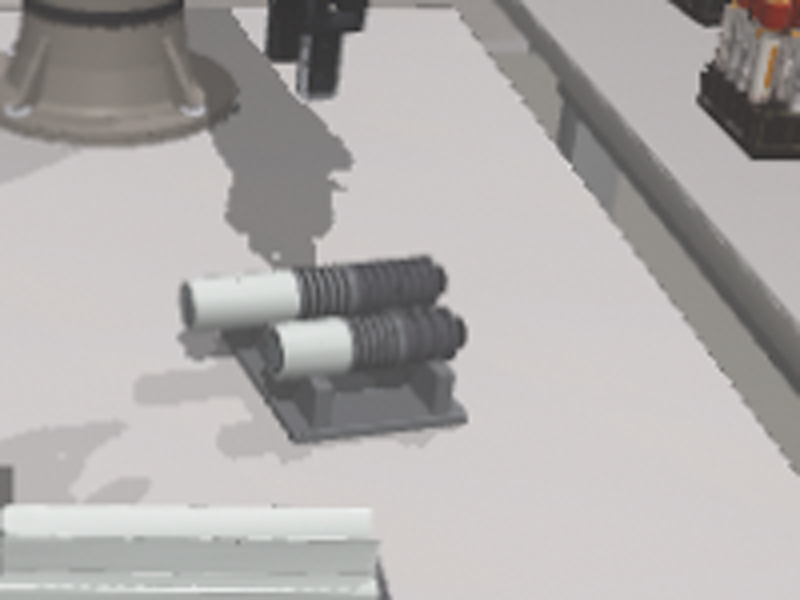

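The scene crop shows the long cartridge at (187,304) to (443,278), as my top-view estimate predicts. The rest is low between its walls, so there is room for the fingers. Next I align and descend.

>>> servo_tool(steps=[{"dx":-12,"dy":4,"dz":1.5,"turn":-0.023,"hand":0.6},{"dx":-12,"dy":5,"dz":1.5,"turn":-0.022,"hand":0.6},{"dy":20,"hand":0.6},{"hand":0.6}])

```text
validation failed for argument at $.st...
```

```bash
python3 plan.py .4315 .1077 .049 .2 1
```

```text
at [0.4318 0.0803 0.1692] 0.1494 j [-0.83  0.09  0.57  2.09 -0.05  0.98 -0.08] F [-0.7 -0.3  0.1] w 0.602 turn/row -0.051
[-27.1, 120.2, 3.8]
```

>>> servo_tool(steps=[{"dx":-14,"dy":5,"dz":2,"turn":-0.025,"hand":0.6},{"dx":-14,"dy":5,"dz":2,"turn":-0.025,"hand":0.6},{"dx":0,"dy":25,"dz":0,"turn":0,"hand":0.6},{"dx":0,"dy":10,"dz":0,"turn":0,"hand":0.6},{"dx":0,"dy":0,"dz":0,"turn":0,"hand":0.6}])

```text
clock: 2.82
eef_pos: [0.43, 0.1158, 0.1219]
ee_rot: [[0.211, -0.004, 0.978], [-0.978, -0.005, 0.211], [0.004, -1.0, -0.005]]
contact_force: [0.2, -0.2, -0.6]
width: 0.598
```

```bash
python3 plan.py .4315 .1077 .049 .2 1
```

```text
at [0.43   0.1158 0.1219] 0.2122 j [-0.84  0.17  0.53  2.13 -0.11  0.87 -0.03] F [ 0.2 -0.2 -0.6] w 0.598 turn/row 0.012
[8.3, 72.9, -0.2]
```

>>> servo_tool(steps=[{"dx":8,"dy":20,"dz":0,"turn":0.012,"hand":0.6},{"dx":0,"dy":20,"dz":0,"turn":0,"hand":0.6},{"dx":0,"dy":8,"dz":0,"turn":0,"hand":0.6},{"dx":0,"dy":0,"dz":0,"turn":0,"hand":0.6}])

```text
clock: 3.32
eef_pos: [0.4341, 0.1106, 0.0753]
ee_rot: [[0.202, 0.001, 0.979], [-0.979, -0.002, 0.202], [0.002, -1.0, 0.001]]
contact_force: [0.7, -0.3, 0.3]
width: 0.598
```

```bash
python3 plan.py .4315 .1077 .049 .2 1
```

```text
at [0.4341 0.1106 0.0753] 0.2037 j [-0.8   0.26  0.52  2.17 -0.18  0.75  0.04] F [ 0.7 -0.3  0.3] w 0.598 turn/row 0.004
[2.3, 26.3, -3.1]
```

>>> servo_tool(steps=[{"dx":2,"dy":9,"dz":-3,"turn":0.004,"hand":0.6},{"dx":0,"dy":9,"dz":0,"turn":0,"hand":0.6},{"dx":0,"dy":7,"dz":0,"turn":0,"hand":0.6},{"dx":0,"dy":1,"dz":0,"turn":0,"hand":0.6}])

```text
clock: 3.82
eef_pos: [0.4325, 0.1086, 0.049]
ee_rot: [[0.199, 0.004, 0.98], [-0.98, 0.0, 0.199], [0.001, -1.0, 0.004]]
contact_force: [0.2, 0.5, 0.2]
width: 0.602
```

```bash
python3 plan.py .4315 .1077 .049 .2 1; python3 - <<'E'
from h import *
t=robot.snapshot("top");im=robot.snapshot("scene")
z=lambda a:cv2.resize(a[:,:,::-1],None,fx=5,fy=5,interpolation=cv2.INTER_CUBIC)
cv2.imwrite("pics/g1.png",np.hstack([z(t[215:285,156:236]),z(im[200:270,335:415])]))
E
```

```text
at [0.4325 0.1086 0.049 ] 0.1999 j [-0.77  0.31  0.5   2.19 -0.23  0.69  0.08] F [0.2 0.5 0.2] w 0.602 turn/row -0.0
[0.7, -0.0, -1.2]
```

View pics/g1.png

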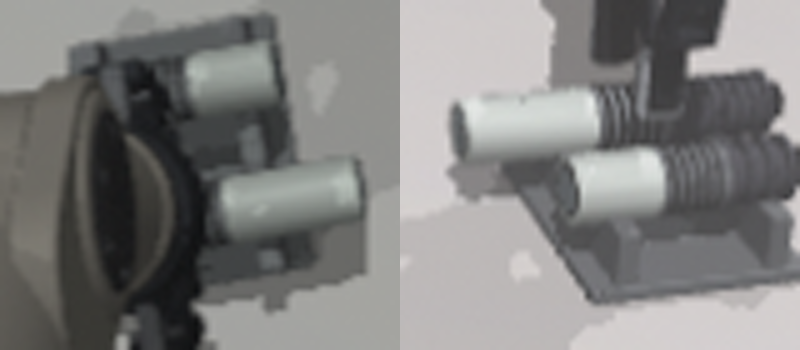

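The jaws straddle the sleeve, with the near finger at (660,100) between the two cartridges and nothing touching. I close and lift.

>>> servo_tool(steps=[{"dx":0,"dy":0,"dz":0,"turn":0,"hand":0.0},{"dx":0,"dy":0,"dz":0,"turn":0,"hand":0.0},{"dx":0,"dy":0,"dz":0,"turn":0,"hand":0.0},{"dx":0,"dy":0,"dz":0,"turn":0,"hand":0.0},{"dx":0,"dy":-8,"dz":0,"turn":0,"hand":0.0},{"dx":0,"dy":-15,"dz":0,"turn":0,"hand":0.0},{"dx":0,"dy":-25,"dz":0,"turn":0,"hand":0.0},{"dx":0,"dy":-25,"dz":0,"turn":0,"hand":0.0}])

```text
clock: 4.92
eef_pos: [0.4333, 0.1084, 0.1293]
ee_rot: [[0.197, 0.003, 0.98], [-0.98, 0.002, 0.197], [-0.002, -1.0, 0.004]]
contact_force: [0.3, 0.4, -0.6]
width: -0.003
```

```bash
python3 plan.py .661 .012 .135 0 8
```

```text
at [0.4333 0.1084 0.1293] 0.1986 j [-0.84  0.16  0.55  2.13 -0.11  0.88 -0.03] F [ 0.3  0.4 -0.6] w -0.003 turn/row 0.025
[17.4, -0.7, 25.5]
[16.8, -0.7, 26.0]
[16.1, -0.7, 26.4]
[15.5, -0.7, 26.8]
[14.8, -0.7, 27.1]
[14.1, -0.7, 27.5]
[13.5, -0.7, 27.8]
[12.8, -0.7, 28.2]
```

The jaws closed completely, so the grip missed. I look before doing anything else.

```bash
python3 - <<'E'
from h import *
t=robot.snapshot("top");im=robot.snapshot("scene")
z=lambda a:cv2.resize(a[:,:,::-1],None,fx=5,fy=5,interpolation=cv2.INTER_CUBIC)
cv2.imwrite("pics/g2.png",np.hstack([z(t[205:285,156:236]),z(im[190:270,335:415])]))
P=robot.read_state()['eef_pos'];print((proj("scene",[P,P-[0,0,.006],P-[0,0,.025]])-[335,190])*5+[400,0])
G=np.array([.4325,.1086,.049]);print((proj("scene",[G,G-[0,0,.006],G-[0,0,.025]])-[335,200])*5+[400,0], "top",(proj("top",[G])-[156,215])*5)
E
```

```text
[[647.70738963  -5.09017356]
 [646.54456357   6.96359066]
 [642.88302006  44.70496567]]
[[629.67012422 100.88918087]
 [628.56194402 112.05878408]
 [625.07468004 147.03124478]] top [[179.46980374 214.72832936]]
```

View pics/g2.png

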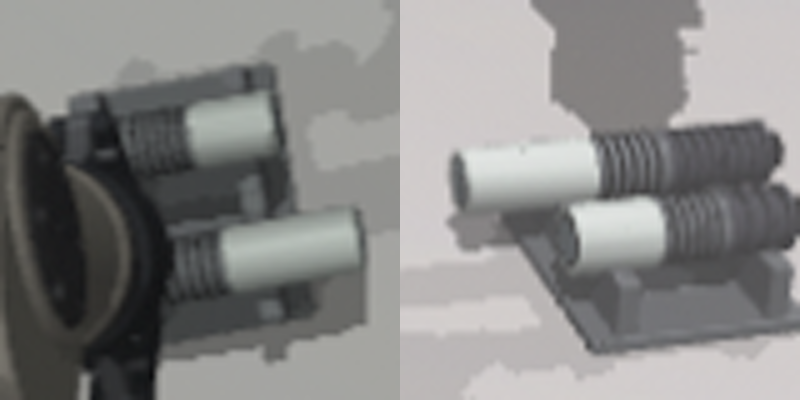

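```bash
python3 - <<'E'
from h import *
T=np.array([.4318,.0803,.1692]);z=np.array([.988,.154,0])
print("s1 pred tips (crop4)",(proj("scene",[T-[0,0,.017]+.03*z,T-[0,0,.017]-.03*z])-[300,150])*4)
s=robot.read_state();print(s['eef_pos'])
for n in("top","scene"):
    im=robot.snapshot(n);cv2.imwrite(f"pics/{n}_n.png",im[:,:,::-1])
    print(n,proj(n,[s['eef_pos'],s['eef_pos']-[0,0,.025]]))
a=cv2.imread("pics/top_n.png")[180:320,110:250];b=cv2.imread("pics/scene_n.png")[90:230,330:470]
cv2.imwrite("pics/n.png",cv2.resize(np.hstack([a,b]),None,fx=2.85,fy=2.85,interpolation=cv2.INTER_CUBIC))
E
```

```text
s1 pred tips (crop4) [[305.96084209 139.05401221]
 [273.37202544  99.5725199 ]]
[0.43551153 0.10924384 0.13085354]
top [[184.50876309 256.25581714]
 [186.81534113 256.38801243]]
scene [[384.54147793 188.98196529]
 [383.57660401 198.94099313]]
```

View pics/n.png

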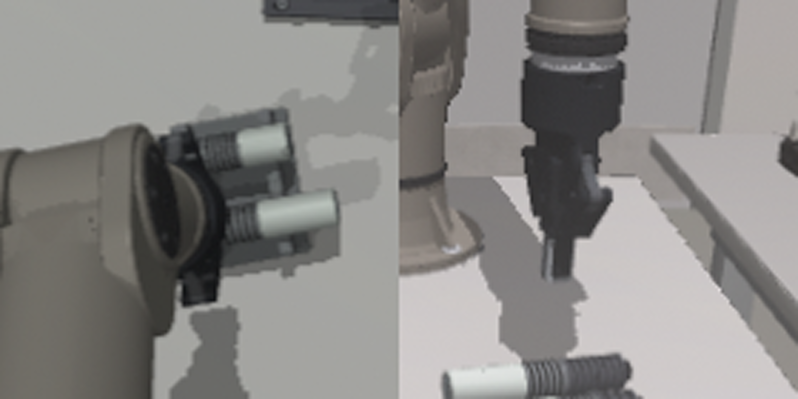

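The hand tip shows at about (385,188) px, while the readings put the fingertips at (384,199). The fingers look about 25 mm higher than the reported pose implies, so they closed above the axis and slid off. I check this with a light touch on clear bench, where the tip's ray at z=0 also gives its true xy.

```bash
python3 plan.py .57 .18 .08 .2 5
```

```text
at [0.4335 0.1088 0.1285] 0.1991 j [-0.84  0.16  0.55  2.13 -0.11  0.87 -0.03] F [ 0.3  0.5 -0.5] w -0.002 turn/row -0.0
[-8.6, 9.7, 29.6]
[-8.6, 9.7, 29.6]
[-8.5, 9.7, 29.6]
[-8.5, 9.7, 29.6]
[-8.5, 9.7, 29.6]
```

>>> servo_tool(steps=[{"dx":-9,"dy":0,"dz":30,"turn":0,"hand":0},{"dx":-9,"dy":0,"dz":30,"turn":0,"hand":0},{"dx":-9,"dy":5,"dz":30,"turn":0,"hand":0},{"dx":-9,"dy":15,"dz":30,"turn":0,"hand":0},{"dx":-9,"dy":20,"dz":25,"turn":0,"hand":0},{"dx":0,"dy":25,"dz":0,"turn":0,"hand":0},{"dx":0,"dy":10,"dz":0,"turn":0,"hand":0},{"dx":0,"dy":0,"dz":0,"turn":0,"hand":0}])

```text
clock: 6.12
eef_pos: [0.564, 0.1822, 0.043]
ee_rot: [[0.198, -0.01, 0.98], [-0.98, -0.003, 0.198], [0.001, -1.0, -0.011]]
contact_force: [-0.5, 0.7, -0.3]
width: -0.003
```

>>> servo_tool(steps=[{"dx":0,"dy":7,"dz":0,"turn":0,"hand":0},{"dx":0,"dy":7,"dz":0,"turn":0,"hand":0},{"dx":0,"dy":0,"dz":0,"turn":0,"hand":0}])

```text
clock: 6.5
eef_pos: [0.5645, 0.1821, 0.0299]
ee_rot: [[0.198, -0.008, 0.98], [-0.98, -0.002, 0.198], [-0.0, -1.0, -0.008]]
contact_force: [0.2, 0.6, -0.2]
width: 0.0
```

```bash
python3 - <<'E'
from h import *
s=robot.read_state();P=s['eef_pos'];print(P,s['contact_force'])
for n,(w,h) in(("top",(70,100)),("scene",(70,100))):
    im=robot.snapshot(n);q=proj(n,[P-[0,0,P[2]]])[0];x,y=int(q[0]-w/2),int(q[1]-h/2-15);print(n,q,x,y)
    cv2.imwrite(f"pics/p_{n}.png",im[:,:,::-1])
    c=cv2.resize(im[y:y+h,x:x+w,::-1],None,fx=5.7,fy=5.7,interpolation=cv2.INTER_CUBIC)
    out=c if n=="top" else np.hstack([out,c])
cv2.imwrite("pics/p.png",out);print(out.shape)
E
```

```text
[0.56447893 0.18213072 0.02986886] [ 0.17499146  0.58260242 -0.18447972]
top [169.09891517 204.47829523] 134 139
scene [423.32996393 268.64285909] 388 203
(570, 798, 3)
```

View pics/p.png

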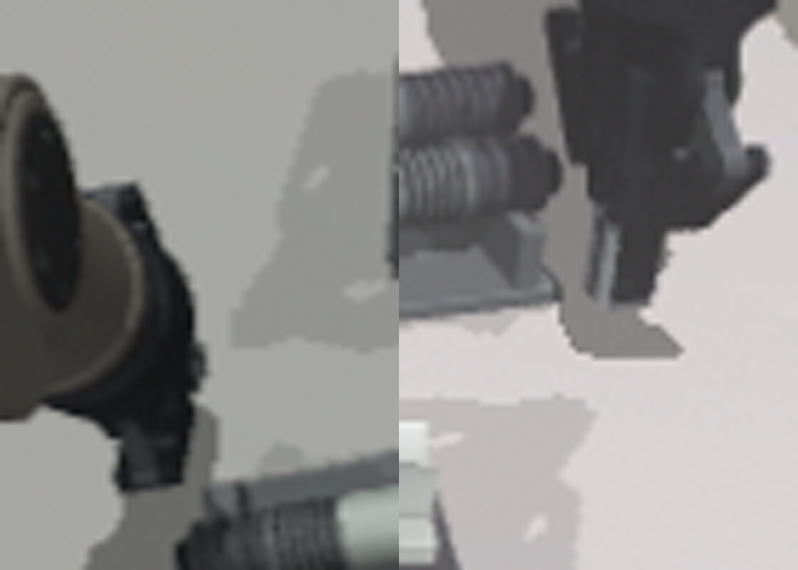

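The tip is at crop (625,305), i.e. px (427.7,256.5). It hangs clear of its shadow, about 20 mm above the bench. I carry on down slowly until it touches.

>>> servo_tool(steps=[{"dx":0,"dy":6,"dz":0,"turn":0,"hand":0},{"dx":0,"dy":6,"dz":0,"turn":0,"hand":0},{"dx":0,"dy":0,"dz":0,"turn":0,"hand":0}])

```text
clock: 6.98
eef_pos: [0.5651, 0.1824, 0.018]
ee_rot: [[0.198, -0.007, 0.98], [-0.98, -0.001, 0.198], [-0.001, -1.0, -0.007]]
contact_force: [-0.3, 0.4, 0.7]
width: -0.0
```

>>> servo_tool(steps=[{"dx":0,"dy":3,"dz":0,"turn":0,"hand":0},{"dx":0,"dy":2,"dz":0,"turn":0,"hand":0},{"dx":0,"dy":0,"dz":0,"turn":0,"hand":0}])

```text
clock: 7.35
eef_pos: [0.5652, 0.1824, 0.0127]
ee_rot: [[0.198, -0.006, 0.98], [-0.98, -0.001, 0.198], [-0.0, -1.0, -0.006]]
contact_force: [0.7, -0.0, 0.0]
width: 0.003
```

>>> servo_tool(steps=[{"dx":0,"dy":3,"dz":0,"turn":0,"hand":0},{"dx":0,"dy":2,"dz":0,"turn":0,"hand":0},{"dx":0,"dy":0,"dz":0,"turn":0,"hand":0}])

```text
clock: 7.72
eef_pos: [0.5652, 0.1824, 0.0074]
ee_rot: [[0.198, -0.006, 0.98], [-0.98, -0.001, 0.198], [-0.001, -1.0, -0.006]]
contact_force: [0.3, -0.1, -0.2]
width: -0.003
```

>>> servo_tool(steps=[{"dx":0,"dy":2,"dz":0,"turn":0,"hand":0},{"dx":0,"dy":2,"dz":0,"turn":0,"hand":0}])

```text
clock: 7.98
eef_pos: [0.5655, 0.1825, 0.0034]
ee_rot: [[0.198, -0.006, 0.98], [-0.98, -0.001, 0.198], [-0.001, -1.0, -0.006]]
contact_force: [-0.0, 0.3, -0.6]
width: 0.002
```

>>> servo_tool(steps=[{"dx":0,"dy":2,"dz":0,"turn":0,"hand":0},{"dx":0,"dy":1.5,"dz":0,"turn":0,"hand":0}])

```text
clock: 8.22
eef_pos: [0.5654, 0.1825, -0.0005]
ee_rot: [[0.198, -0.006, 0.98], [-0.98, -0.001, 0.198], [-0.001, -1.0, -0.006]]
contact_force: [-0.8, -0.2, -0.6]
width: 0.001
```

```bash
python3 - <<'E'
from h import *
s=robot.read_state();P=s['eef_pos'];print(P,s['contact_force'])
im=robot.snapshot("scene");cv2.imwrite("pics/q_scene.png",im[:,:,::-1])
a=cv2.imread("pics/p_scene.png").astype(int)
# finger-tip: darkest pixels column profile near px 415..440
g=cv2.cvtColor(im,cv2.COLOR_RGB2GRAY);g0=cv2.cvtColor(a.astype(np.uint8),cv2.COLOR_BGR2GRAY)
for c in(426,428,430,432):print(c,"before",g0[248:264,c],"now",g[254:276,c])
E
```

```text
[ 5.65375788e-01  1.82477818e-01 -4.73871686e-04] [-0.81592175 -0.15071135 -0.63649576]
426 before [ 67  65  69  66  66  66  66  65 106 126 135 133 134 134 135 133] now [ 64  63  62  63  63  64  64  64  65  66  68  68  67  70  94 116 129 188
 188 188 191 205]
428 before [ 62  63  63  63  66  66  67  69 106 133 134 134 135 136 134 135] now [ 66  64  63  64  64  63  65  66  64  65  65  65  65  72 108 132 149 204
 212 212 212 212]
430 before [ 63  62  63  63  63  64  64  80 116 179 180 134 135 134 135 134] now [ 63  62  63  62  64  64  65  65  64  65  67  73  76 103 131 135 154 212
 212 212 213 213]
432 before [ 63  62  63  64  79  80 136 176 185 211 211 209 134 134 135 134] now [ 62  62  64 139 173 174 120 179 183 185 184 135 135 134 135 135 156 212
 212 212 212 212]
```

>>> servo_tool(steps=[{"dx":0,"dy":2,"dz":0,"turn":0,"hand":0},{"dx":0,"dy":0,"dz":0,"turn":0,"hand":0}])

```text
clock: 8.52
eef_pos: [0.5651, 0.1824, -0.0029]
ee_rot: [[0.198, -0.006, 0.98], [-0.98, -0.001, 0.198], [-0.0, -1.0, -0.006]]
contact_force: [-0.4, -0.4, -0.4]
width: 0.002
```

>>> servo_tool(steps=[{"dx":0,"dy":1.5,"dz":0,"turn":0,"hand":0},{"dx":0,"dy":0,"dz":0,"turn":0,"hand":0}])

```text
clock: 8.78
eef_pos: [0.5654, 0.1824, -0.0043]
ee_rot: [[0.198, -0.006, 0.98], [-0.98, -0.001, 0.198], [-0.001, -1.0, -0.006]]
contact_force: [1.8, 0.6, -0.2]
width: -0.002
```

>>> servo_tool(steps=[{"dx":0,"dy":1.5,"dz":0,"turn":0,"hand":0},{"dx":0,"dy":0,"dz":0,"turn":0,"hand":0}])

```text
clock: 9.02
eef_pos: [0.5657, 0.1826, -0.004]
ee_rot: [[0.197, -0.006, 0.98], [-0.98, 0.0, 0.197], [-0.002, -1.0, -0.006]]
contact_force: [0.0, 0.1, -0.1]
width: -0.0
```

>>> servo_tool(steps=[{"dx":0,"dy":1.5,"dz":0,"turn":0,"hand":0},{"dx":0,"dy":0,"dz":0,"turn":0,"hand":0}])

```text
clock: 9.28
eef_pos: [0.566, 0.1826, -0.0043]
ee_rot: [[0.197, -0.006, 0.98], [-0.98, 0.001, 0.197], [-0.002, -1.0, -0.006]]
contact_force: [-0.0, 0.4, -0.7]
width: 0.002
```

The descent stops at reported z = -0.004, yet the force reading stays near zero. I compare the joint torques pressed and raised.

```bash
python3 - <<'E'
from h import *
s=robot.read_state();print(s['effort'].round(2),s['contact_force'].round(2),s['wrist_torque'].round(3),s['joint_positions'].round(4))
im=robot.snapshot("scene");g=cv2.cvtColor(im,cv2.COLOR_RGB2GRAY)
for c in(422,424,426,428,430):print(c,g[260:276,c])
E
```

```text
[ 1.000e-02 -4.733e+01  7.360e+00 -1.731e+01  0.000e+00  5.000e-02
  0.000e+00] [-0.04  0.35 -0.68] [ 0.003 -0.004  0.003] [-0.698   0.6133  0.4182  1.8645 -0.3574  0.7433  0.1188]
422 [118 123 124 130 137 137 137 136 128 133 147 175 188 187 188 188]
424 [104  75  70  68  63  64  65  66  67  71 111 174 188 188 187 188]
426 [ 63  63  65  65  65  66  65  68  68  74 116 159 189 188 189 195]
428 [ 63  65  64  64  65  65  65  65  66  79 118 144 202 202 206 212]
430 [ 64  65  65  66  65  65  73  77 101 121 133 156 212 212 212 212]
```

>>> servo_tool(steps=[{"dx":0,"dy":-3,"dz":0,"turn":0,"hand":0},{"dx":0,"dy":0,"dz":0,"turn":0,"hand":0}])

```text
clock: 9.57
eef_pos: [0.5659, 0.1826, -0.0017]
ee_rot: [[0.197, -0.006, 0.98], [-0.98, 0.001, 0.197], [-0.002, -1.0, -0.006]]
contact_force: [0.2, 0.4, -1.3]
width: -0.001
```

```bash
python3 - <<'E'
from h import *
s=robot.read_state();print(s['eef_pos'],s['effort'].round(2),s['contact_force'].round(2),s['wrist_torque'].round(3),s['joint_positions'].round(4))
E
```

```text
[ 0.56588332  0.18260194 -0.00170527] [-1.000e-02 -4.704e+01  7.290e+00 -1.725e+01  1.000e-02  4.000e-02
 -0.000e+00] [ 0.24  0.38 -1.3 ] [-0.008 -0.007  0.055] [-0.7001  0.6096  0.4205  1.8638 -0.355   0.748   0.1168]
```

```bash
python3 - <<'E'
from h import *
print(onz("scene",[(427,269.3),(423.7,269.3),(430.5,268)],.001))
# top-view: tip hidden; check p_top bounding: gripper jaw base ends, crop (120..190,490) at 5.7
q=proj("scene",[[.5654,.1826,.0]]);print(q)
for n in("q_scene",):
    g=cv2.cvtColor(cv2.imread(f"pics/{n}.png"),6)
    for r in(245,252,258,263,266):print(r,g[r,412:445])
E
```

```text
[[0.56849801 0.18889026 0.001     ]
 [0.56846792 0.18176718 0.001     ]
 [0.56356132 0.19779907 0.001     ]]
[[423.65545175 268.88275028]]
245 [ 82 100 130 132 133 124 126  75  60  59  60  59  60  63  65  64  63  64
  64  60  60  61  65  64  61  64  62  72  73  72  80 108 107]
252 [ 88  90  90  94 124 132 134 131 117  92  74  65  65  63  65  64  62  62
  63  63  63  62  62  62  62  62  62  62  62  62  62  66 136]
258 [209 208 204 133 134 134 133 125 101  78 112 129 105  62  63  64  64  64
  64  63 173 210 211 211 211 211 211 211 211 211 212 211 211]
263 [211 211 211 210 207 134 131 102  79 114 136 126  64  66  66  65  65  66
  65  99 185 212 211 211 211 211 211 212 212 212 211 211 211]
266 [211 211 211 211 211 205 134 100  93 124 136 104  67  69  67  65  65  66
  76 118 135 134 136 134 191 200 211 212 212 212 213 212 211]
```

The stop at -0.0043 is the bench: the zero row resets the target, so the force relaxes. The shut tips therefore stand only about 4 mm below the reported z, and the true TCP is about 29 mm higher than reported. I open the jaws here, at the grasp's tip height, to measure the xy bias.

>>> servo_tool(steps=[{"dx":0,"dy":-10,"dz":0,"turn":0,"hand":0.6},{"dx":0,"dy":-10,"dz":0,"turn":0,"hand":0.6},{"dx":0,"dy":0,"dz":0,"turn":0,"hand":0.6},{"dx":0,"dy":0,"dz":0,"turn":0,"hand":0.6}])

```text
clock: 10.07
eef_pos: [0.5662, 0.1827, 0.0199]
ee_rot: [[0.198, -0.006, 0.98], [-0.98, 0.001, 0.198], [-0.002, -1.0, -0.005]]
contact_force: [0.1, 0.0, 0.0]
width: 0.601
```

```bash
python3 - <<'E'
from h import *
s=robot.read_state();P=s['eef_pos'];print(P,s['width'])
im=robot.snapshot("scene");cv2.imwrite("pics/o_scene.png",im[:,:,::-1])
x,y=385,200;cv2.imwrite("pics/o.png",cv2.resize(im[y:y+75,x:x+100,::-1],None,fx=8,fy=8,interpolation=cv2.INTER_CUBIC))
z=np.array([.98,.2,0]);xt=np.array([.2,-.98,0]);c=P+[0,0,.004]
pts=[c+a*z+b*xt for a in(-.0255,.0255,.04) for b in(-.011,.011)]
print((proj("scene",pts)-[x,y]+.5)*8)
E
```

```text
[0.5661649  0.18273208 0.01989202] 0.6005177212568704
[[321.72371581 427.54348134]
 [246.97149231 436.25879064]
 [410.30935941 529.36945916]
 [332.41078742 539.03782928]
 [437.02591621 560.14783716]
 [358.19414001 570.11815947]]
```

View pics/o.png

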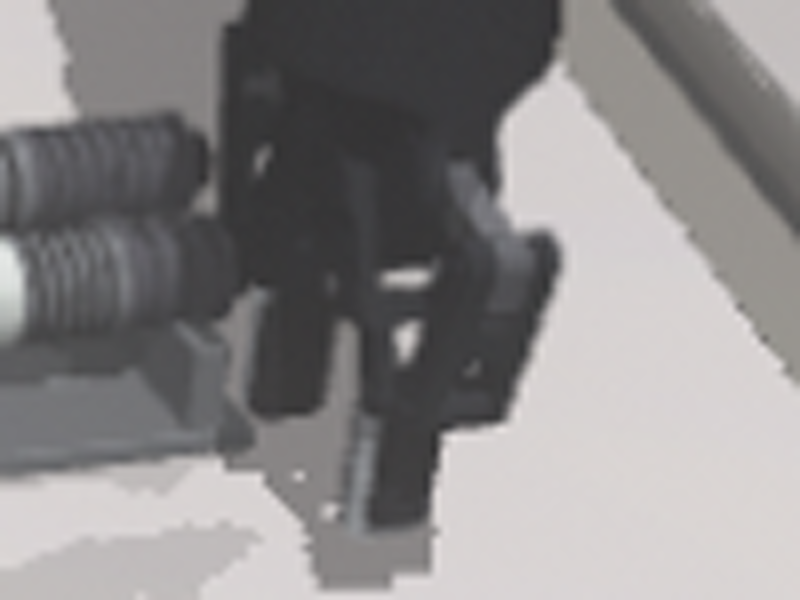

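The near fingertip is at (345–432, 525) and the far one at (250–322, 410) in the crop. Laterally both are where the readings put them. Only the height is off: at 0.6 open the tips sit about 10 mm above reported z. So grasping at the axis needs reported z of about 0.018. I go back to the cartridge.

>>> servo_tool(steps=[{"dx":0,"dy":-35,"dz":0,"turn":0,"hand":0.6},{"dx":0,"dy":-35,"dz":0,"turn":0,"hand":0.6},{"dx":8,"dy":0,"dz":-25,"turn":0,"hand":0.6},{"dx":9,"dy":0,"dz":-30,"turn":0,"hand":0.6},{"dx":9,"dy":0,"dz":-30,"turn":0,"hand":0.6},{"dx":9,"dy":0,"dz":-30,"turn":0,"hand":0.6},{"dx":9,"dy":0,"dz":-25,"turn":0,"hand":0.6},{"dx":0,"dy":0,"dz":0,"turn":0,"hand":0.6}])

```text
clock: 11.12
eef_pos: [0.4332, 0.1094, 0.091]
ee_rot: [[0.198, -0.008, 0.98], [-0.98, -0.0, 0.198], [-0.002, -1.0, -0.008]]
contact_force: [0.1, 0.5, -0.3]
width: 0.598
```

```bash
python3 plan.py .4315 .108 .018 .2 1
```

```text
at [0.4332 0.1094 0.091 ] 0.199 j [-0.82  0.24  0.54  2.15 -0.17  0.8   0.03] F [ 0.1  0.5 -0.3] w 0.598 turn/row -0.001
[1.1, 73.0, -2.0]
```

>>> servo_tool(steps=[{"dx":1,"dy":15,"dz":-2,"turn":0,"hand":0.6},{"dx":0,"dy":15,"dz":0,"turn":0,"hand":0.6},{"dx":0,"dy":15,"dz":0,"turn":0,"hand":0.6},{"dx":0,"dy":12,"dz":0,"turn":0,"hand":0.6},{"dx":0,"dy":0,"dz":0,"turn":0,"hand":0.6}])

```text
clock: 11.75
eef_pos: [0.4337, 0.1096, 0.0294]
ee_rot: [[0.199, -0.006, 0.98], [-0.98, -0.001, 0.199], [-0.0, -1.0, -0.006]]
contact_force: [0.2, 0.6, 0.2]
width: 0.598
```

```bash
python3 plan.py .4315 .108 .018 .2 1
```

```text
at [0.4337 0.1096 0.0294] 0.2008 j [-0.76  0.35  0.49  2.2  -0.27  0.66  0.12] F [0.2 0.6 0.2] w 0.598 turn/row 0.001
[1.1, 11.4, -2.5]
```

>>> servo_tool(steps=[{"dx":1,"dy":6,"dz":-2,"turn":0,"hand":0.6},{"dx":0,"dy":5,"dz":0,"turn":0,"hand":0.6},{"dx":0,"dy":0,"dz":0,"turn":0,"hand":0.1},{"dx":0,"dy":0,"dz":0,"turn":0,"hand":0.1},{"dx":0,"dy":0,"dz":0,"turn":0,"hand":0.1},{"dx":0,"dy":0,"dz":0,"turn":0,"hand":0.1},{"dx":0,"dy":0,"dz":0,"turn":0,"hand":0.1}])

```text
clock: 12.62
eef_pos: [0.4318, 0.1082, 0.0186]
ee_rot: [[0.2, -0.006, 0.98], [-0.98, -0.0, 0.2], [-0.001, -1.0, -0.006]]
contact_force: [-1.1, -0.9, -0.1]
width: 0.343
```

Gripped at width 0.343, about 30 mm, which fits the sleeve. I lift and carry it over.

>>> servo_tool(steps=[{"dx":0,"dy":-10,"dz":0,"turn":0,"hand":0.1},{"dx":0,"dy":-20,"dz":0,"turn":0,"hand":0.1},{"dx":0,"dy":-30,"dz":0,"turn":0,"hand":0.1},{"dx":0,"dy":-30,"dz":0,"turn":0,"hand":0.1},{"dx":0,"dy":0,"dz":0,"turn":0,"hand":0.1}])

```text
clock: 13.25
eef_pos: [0.4314, 0.1078, 0.1117]
ee_rot: [[0.198, -0.007, 0.98], [-0.98, -0.001, 0.198], [-0.001, -1.0, -0.007]]
contact_force: [0.7, -0.3, -4.0]
width: 0.34
```

```bash
python3 plan.py .661 .012 .1 0 8
```

```text
at [0.4314 0.1078 0.1117] 0.1998 j [-0.85  0.2   0.57  2.14 -0.14  0.85  0.01] F [ 0.7 -0.3 -4. ] w 0.34 turn/row 0.025
[17.4, 1.5, 25.7]
[16.8, 1.5, 26.2]
[16.1, 1.5, 26.6]
[15.5, 1.5, 27.0]
[14.8, 1.5, 27.4]
[14.1, 1.5, 27.7]
[13.4, 1.5, 28.1]
[12.7, 1.5, 28.4]
```

The force reads -4 N in z, so the cartridge is held.

>>> servo_tool(steps=[{"dx":17,"dy":0,"dz":26,"turn":0.025,"hand":0.1},{"dx":17,"dy":0,"dz":26,"turn":0.025,"hand":0.1},{"dx":16,"dy":0,"dz":27,"turn":0.025,"hand":0.1},{"dx":15,"dy":0,"dz":27,"turn":0.025,"hand":0.1},{"dx":15,"dy":0,"dz":27,"turn":0.025,"hand":0.1},{"dx":14,"dy":0,"dz":28,"turn":0.025,"hand":0.1},{"dx":13,"dy":0,"dz":28,"turn":0.025,"hand":0.1},{"dx":5,"dy":0,"dz":15,"turn":0.015,"hand":0.1}])

```text
clock: 14.25
eef_pos: [0.6435, 0.0192, 0.0938]
ee_rot: [[0.008, -0.029, 1.0], [-1.0, -0.002, 0.008], [0.002, -1.0, -0.029]]
contact_force: [-0.4, -0.3, -3.8]
width: 0.345
```

```bash
python3 plan.py .661 .012 .027 0 1
python3 - <<'E'
from h import *
# refine mount axis from bridge/plate edges at original top picture: lever hub orange ring + white bridge mask
a=cv2.imread("pics/top0.png");h=cv2.cvtColor(a,cv2.COLOR_BGR2GRAY).astype(float)
for x in(215,235,255,270):
    col=h[140:200,x];print(x,col[5:55].astype(int))
E
```

```text
at [0.6435 0.0192 0.0938] 0.0077 j [-0.5   0.6   0.57  1.67 -0.36  1.02  0.21] F [-0.4 -0.3 -3.8] w 0.345 turn/row 0.008
[7.3, 66.8, 17.5]
215 [157 156 142  97  74  71  71  70  69  68  91 146 157 156 141 118 110 105
 100  94 111 129 139 147 116  90 100 105 107 105 109  90  57  46  69  70
  71  70  69  72  51  90  99  98 146 156 156 156 156 156]
235 [157 157 157 121  80  71  69  70  70  69  63 126 153 156 145 123 115 112
 106 101  96 122 134 142 147 108  84 103 107 105 104 160 103  51  47  66
  70  69  69  69  70  57  90  98 146 156 156 156 157 157]
255 [157 157 156 150 108  76  71  70  71  70  70  64 159 163 158 143 111 111
 111 108 102 103 126 139 143 152 104  81 101 107 106 105 116  79  50  45
  76  87  97  78  69  64  65  92  98 146 156 156 156 156]
270 [157 156 157 157 144 101  74  71  71  70  70  67  78 153 163 159 140 118
 110 107 104 100 115 136 142 145 114  86  94 106 108 108 108  96  60  45
  64  68  67  68  68  70  51  75  95  98 146 156 156 156]
```

>>> servo_tool(steps=[{"dx":4,"dy":5,"dz":9,"turn":0.004,"hand":0.1},{"dx":3,"dy":5,"dz":8,"turn":0.004,"hand":0.1},{"dx":0,"dy":0,"dz":0,"turn":0,"hand":0.1}])

```text
clock: 14.62
eef_pos: [0.6585, 0.0118, 0.078]
ee_rot: [[-0.001, -0.036, 0.999], [-1.0, -0.003, -0.001], [0.003, -0.999, -0.036]]
contact_force: [1.3, 0.3, -4.6]
width: 0.346
```

```bash
python3 plan.py .661 .012 .027 0 1;python3 - <<'E'
from h import *
im=robot.snapshot("top");cv2.imwrite("pics/t3.png",im[:,:,::-1])
s=robot.read_state();z=.0234+s['eef_pos'][2]
w=np.array([s['eef_pos'][0],s['eef_pos'][1]-.0844,z]);q=proj("top",[w])[0];print(s['ee_rot'].round(3),q)
g=cv2.cvtColor(im,7);x,y=int(q[0]),int(q[1])
for r in(y-6,y-4,y-2,y,y+2,y+4,y+6):print(r,g[r,x-16:x+10])
for c in(x-14,x-10,x-6):print("col",c,g[y-14:y+15,c])
E
```

```text
at [0.6585 0.0118 0.078 ] -0.001 j [-0.47  0.64  0.56  1.63 -0.38  1.02  0.22] F [ 1.3  0.3 -4.6] w 0.346 turn/row -0.001
[-0.2, 51.0, 2.5]
[[-0.001 -0.037  0.999]
 [-1.    -0.003 -0.001]
 [ 0.003 -0.999 -0.037]] [270.26837998 162.40170802]
156 [161 161 165 167 167 167 166 165 164 164 162 159 159 159 159 158 140  98
  69  70  69  69  70  81 140 163]
158 [190 198 199 197 196 195 196 195 195 194 193 192 193 191 190 189 154 141
 181 191 181 169 178 164 138 143]
160 [192 191 192 193 193 193 193 193 193 192 192 192 191 191 191 191 151 138
 175 174 175 175 171 148 135 142]
162 [171 171 172 172 173 174 174 175 175 176 177 177 177 178 177 179 148 114
 127 125 125 124 122 108 118 139]
164 [148 149 150 151 151 151 153 153 153 155 155 155 156 157 158 159 133 105
 117 117 117 117 112 101  88 115]
166 [ 95  97  94 104 115 115 117 119 122 124 124 125 126 127 127 129 114 101
 109 110 110 110 109 107 102  87]
168 [108 108 108 110 115 118 118 119 113 106 107 108 108 109 110 110 120 139
 149 149 148 149 124 140 148 105]
col 256 [153 125  83  71  89  88  69 140 165 183 199 199 192 181 172 161 150 117
  94  86 108 150 172 117  88 111 117 117 115]
col 260 [153 132  87  71  83  89  73 139 166 180 196 198 193 185 174 163 153 138
 117 105 118 150 160 106  87 115 118 118 116]
col 264 [152 153  96  71  69  71  71 129 162 178 193 197 192 186 177 166 155 141
 124 109 107 148 159 121  93 115 119 119 118]
```

The window end shows at col 270.5, as predicted. The barrel centre is at row 161, which puts it at x≈0.661, on the groove axis. I lower it, with the last part slow.

>>> servo_tool(steps=[{"dx":0,"dy":15,"dz":0.5,"turn":0,"hand":0.1},{"dx":0,"dy":15,"dz":0.5,"turn":0,"hand":0.1},{"dx":0,"dy":10,"dz":0.5,"turn":0,"hand":0.1},{"dx":0,"dy":4,"dz":0,"turn":0,"hand":0.1},{"dx":0,"dy":0,"dz":0,"turn":0,"hand":0.1}])

```text
clock: 15.3
eef_pos: [0.6581, 0.0132, 0.0358]
ee_rot: [[0.001, -0.036, 0.999], [-1.0, 0.0, 0.001], [-0.0, -0.999, -0.036]]
contact_force: [-0.0, 0.9, -3.1]
width: 0.345
```

>>> servo_tool(steps=[{"dx":0,"dy":2,"dz":0,"turn":0,"hand":0.1}])

```text
clock: 15.42
eef_pos: [0.6585, 0.0132, 0.0352]
ee_rot: [[0.0, -0.035, 0.999], [-1.0, 0.001, 0.001], [-0.001, -0.999, -0.035]]
contact_force: [-4.5, 0.6, 11.1]
width: 0.342
```

Contact came about 8 mm early (Fz +11 N, Fx -4.5 N). I back off 2 mm and measure the lateral alignment.

>>> servo_tool(steps=[{"dx":0,"dy":-2,"dz":0,"turn":0,"hand":0.1},{"dx":0,"dy":0,"dz":0,"turn":0,"hand":0.1}])

```text
clock: 15.68
eef_pos: [0.6586, 0.0132, 0.0365]
ee_rot: [[0.001, -0.035, 0.999], [-1.0, 0.001, 0.001], [-0.001, -0.999, -0.035]]
contact_force: [-0.5, -0.5, -5.0]
width: 0.343
```

```bash
python3 - <<'E'
from h import *
s=robot.read_state();print(s['eef_pos'],s['contact_force'])
ims=robot.snapshot("scene");im=robot.snapshot("top")
cv2.imwrite("pics/t4.png",im[:,:,::-1]);cv2.imwrite("pics/s4.png",ims[:,:,::-1])
z=lambda a,f:cv2.resize(a[:,:,::-1],None,fx=f,fy=f,interpolation=cv2.INTER_CUBIC)
cv2.imwrite("pics/v4.png",np.vstack([z(im[140:200,200:333],6),z(ims[265:312,270:403],6)])[:600])
g=cv2.cvtColor(im,7)
for c in(250,256,262,267):print(c,g[140:196,c])
E
```

```text
[0.65863541 0.01321539 0.03652984] [-0.50457266 -0.45976538 -5.00107484]
250 [173 172 173 165 156 154 154 153 153 115  77  70  70  70  70  69  63 161
 169 160 165 177 136 166 165 152 140 129 115 101  89  81  94 113 116 116
 116 110  73  52  49  49  49  49  50  49  49  77 103 107 108 108 161 172
 172 172]
256 [154 154 153 153 154 153 153 153 153 126  84  71  89  88  70  60  66 172
 172 157 166 181 200 201 190 179 168 157 138 108  90  82  86 111 117 117
 116 121  85  55  49  61  61  70  78  58  48  62 100 108 108 108 161 172
 172 172]
262 [154 154 154 154 154 154 154 154 153 128  85  71  71  72  71  70  70 140
 173 159 168 182 200 198 191 182 172 160 148 133 114 100  90 116 120 117
 117 119  89  57  49  49  48  49  49  49  50  55 100 108 108 108 161 172
 172 172]
267 [154 154 153 153 153 154 154 154 154 153 102  73  70  70  70  70  70 108
 171 157 165 179 196 197 191 185 175 164 153 136 118 102  90 116 120 119
 119 119 102  63  50  50  49  49  48  49  48  44  98 108 108 108 161 172
 172 172]
```

View pics/v4.png

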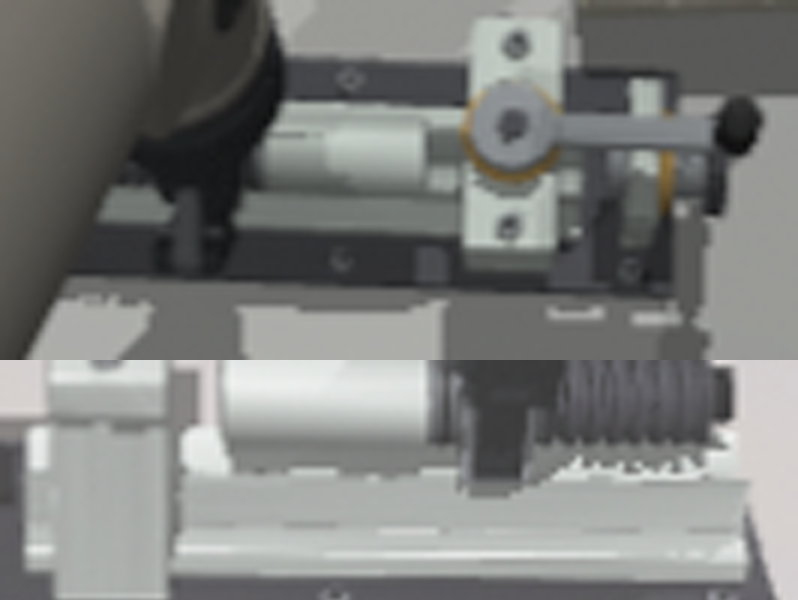

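```bash
python3 - <<'E'
from h import *
for c,u,e1,e2 in((256,156.7,159,172.3),(267,157.1,159,172.4)):
    print("rail+x edge",onz("top",[(c,u)],.04)[0,:2],"barrel",onz("top",[(c,e1),(c,e2)],.06)[:,0], "lower lip edge",onz("top",[(c,178)],.04)[0,0],onz("top",[(c,178)],.02)[0,0])
    print(proj("top",[[.661+d,-.04,.04] for d in(.013,-.013)]+[[.661+d,-.04,.02] for d in(.027,-.027)]+[[.661,-.04,.06]])[:,1])
# plate long edges at several columns in top0
g=cv2.cvtColor(cv2.imread("pics/top0.png"),6).astype(float)
for c in(215,235,255,270):
    col=g[:,c];u=np.interp(-115,-col[143:153],np.arange(143,153));r=185+np.argmax(np.diff(col[182:192]))-2
    print(c,u,onz("top",[(c,u)],.01)[0,:2])
E
```

```text
rail+x edge [ 0.684217   -0.03451789] barrel [0.67417953 0.6416706 ] lower lip edge 0.6312804904643141 0.6347631851637083
[160.85487419 171.29960742 157.01966545 178.36023203 164.4231781 ]
rail+x edge [ 0.68400443 -0.06154396] barrel [0.67495216 0.64219924] lower lip edge 0.6320662435858492 0.6355624923036209
[160.85487419 171.29960742 157.01966545 178.36023203 164.4231781 ]
215 147.6 [0.71115573 0.07184201]
235 148.14634146341464 [0.7112233  0.02131967]
255 148.83333333333334 [ 0.71092633 -0.02919672]
270 149.67441860465115 [ 0.70986434 -0.06709523]
```

```bash
python3 - <<'E'
from h import *
g=cv2.cvtColor(cv2.imread("pics/s4.png"),6)
for c in(312,320,328,336):print(c,g[246:292,c])
t=np.linspace(0,2*np.pi,73)
for x,z in((.6583,.0595),(.6613,.0595),(.665,.0595),(.6583,.055),(.6613,.055)):
    P=np.c_[x+.016*np.cos(t),np.full(73,-.05),z+.016*np.sin(t)]
    a=proj("scene",P);b=proj("top",P);print(x,z,"scene rows",a[:,1].min().round(1),a[:,1].max().round(1),"col",a[:,0].mean().round(0),"top rows",b[:,1].min().round(1),b[:,1].max().round(1),"col",b[:,0].mean().round(0))
E
```

```text
312 [209 210 209 209 209 209 209 209 209 210 209 210 210 210 209 210 203 207
 222 228 232 234 237 237 230 221 209 197 183 171 157 140 123 123 130 134
 133 129 166 177 172 171 171 174 174 172]
320 [209 208 209 209 209 209 209 209 209 209 208 209 209 209 209 209 201 206
 221 228 231 232 236 235 230 222 212 200 188 174 160 142 125 124 129 130
 130 194 182 171 173 173 173 174 175 173]
328 [209 208 209 208 209 208 209 208 208 209 208 208 209 209 208 209 190 187
 201 211 218 222 227 230 228 223 215 204 190 178 163 145 129 123 127 128
 129 128 152 171 174 174 174 174 175 174]
336 [133 151 190 209 209 208 208 209 207 208 185 190 184 163 162 146 147 172
 193 209 217 220 226 227 224 223 217 205 193 181 165 148 131 124 127 127
 128 126 154 172 174 175 176 175 176 175]
0.6583 0.0595 scene rows 261.8 278.8 col 318.0 top rows 159.0 172.3 col 262.0
0.6613 0.0595 scene rows 262.7 279.7 col 318.0 top rows 157.8 171.1 col 262.0
0.665 0.0595 scene rows 263.8 280.8 col 318.0 top rows 156.3 169.6 col 262.0
0.6583 0.055 scene rows 263.8 280.7 col 318.0 top rows 159.4 172.7 col 262.0
0.6613 0.055 scene rows 264.7 281.6 col 318.0 top rows 158.2 171.5 col 262.0
```

Both views agree: the cartridge axis is at x=0.6583, z=0.0595, while the groove axis is at x≈0.6615. It is 3 mm off, and the +x finger lands on the lip. I shift +3.2 mm and lower again.

>>> servo_tool(steps=[{"dx":0,"dy":-3,"dz":3,"turn":0,"hand":0.1},{"dx":0,"dy":0,"dz":0,"turn":0,"hand":0.1}])

```text
clock: 16.02
eef_pos: [0.6613, 0.0134, 0.0385]
ee_rot: [[0.001, -0.036, 0.999], [-1.0, 0.001, 0.001], [-0.001, -0.999, -0.036]]
contact_force: [0.8, 0.6, -3.0]
width: 0.34
```

```bash
python3 plan.py .6617 .0132 .027 0 1
```

```text
at [0.6613 0.0134 0.0385] 0.0008 j [-0.45  0.69  0.53  1.65 -0.41  0.96  0.24] F [ 0.8  0.6 -3. ] w 0.34 turn/row 0.001
[0.2, 11.5, 0.4]
```

>>> servo_tool(steps=[{"dx":0,"dy":2,"dz":0.4,"turn":0,"hand":0.1},{"dx":0,"dy":2,"dz":0.1,"turn":0,"hand":0.1},{"dx":0,"dy":2,"dz":0.1,"turn":0,"hand":0.1}])

```text
clock: 16.4
eef_pos: [0.6616, 0.0134, 0.0318]
ee_rot: [[0.001, -0.037, 0.999], [-1.0, 0.001, 0.001], [-0.001, -0.999, -0.037]]
contact_force: [0.3, -0.2, -3.4]
width: 0.342
```

>>> servo_tool(steps=[{"dx":0,"dy":2,"dz":0.1,"turn":0,"hand":0.1},{"dx":0,"dy":1.5,"dz":0.1,"turn":0,"hand":0.1}])

```text
clock: 16.65
eef_pos: [0.6615, 0.0134, 0.0279]
ee_rot: [[0.001, -0.037, 0.999], [-1.0, 0.0, 0.001], [-0.001, -0.999, -0.037]]
contact_force: [-0.4, 0.3, -1.9]
width: 0.341
```

>>> servo_tool(steps=[{"dx":0,"dy":1.5,"dz":0,"turn":0,"hand":0.1}])

```text
clock: 16.77
eef_pos: [0.6619, 0.0135, 0.0274]
ee_rot: [[-0.0, -0.036, 0.999], [-1.0, 0.001, -0.0], [-0.001, -0.999, -0.036]]
contact_force: [-1.4, 0.8, 7.0]
width: 0.34
```

Seated: Fz +7 N, 0.5 mm from the expected height. I release and rise, then go behind the plug end with shut fingers.

>>> servo_tool(steps=[{"dx":0,"dy":0,"dz":0,"turn":0,"hand":0.55},{"dx":0,"dy":0,"dz":0,"turn":0,"hand":0.55},{"dx":0,"dy":0,"dz":0,"turn":0,"hand":0.55},{"dx":0,"dy":-15,"dz":0,"turn":0,"hand":0.55},{"dx":0,"dy":-30,"dz":0,"turn":0,"hand":0.55},{"dx":-25,"dy":-25,"dz":0,"turn":0,"hand":0.0},{"dx":-40,"dy":0,"dz":0,"turn":0,"hand":0.0},{"dx":-30,"dy":0,"dz":0,"turn":0,"hand":0.0}])

```text
clock: 17.77
eef_pos: [0.6681, 0.105, 0.1063]
ee_rot: [[-0.007, -0.027, 1.0], [-1.0, -0.001, -0.007], [0.001, -1.0, -0.027]]
contact_force: [-0.3, 0.3, -0.8]
width: -0.005
```

```bash
python3 plan.py .6620 .115 .041 0 1; python3 - <<'E'
from h import *
for n in("top","scene"):
    im=robot.snapshot(n);cv2.imwrite(f"pics/{n}5.png",im[:,:,::-1]);g=cv2.cvtColor(im,7)
    q=proj(n,[[.6615,-.071,.05],[.6615,.089,.05]]);print(n,q.round(1))
    for p in q:
        x,y=p.round().astype(int);print(g[y,x-8:x+9])
t=np.linspace(0,2*np.pi,73);P=np.c_[.6615+.016*np.cos(t),np.full(73,-.055),.05+.016*np.sin(t)]
for n in("top","scene"):
    b=proj(n,P);c=int(b[:,0].mean());g=cv2.cvtColor(cv2.imread(f"pics/{n}5.png"),6);lo=int(b[:,1].min())
    print(n,c,b[:,1].min().round(1),b[:,1].max().round(1),lo-4,g[lo-4:lo+24,c])
E
```

```text
at [0.6681 0.105  0.1063] -0.0075 j [-0.6   0.63  0.57  1.57 -0.37  1.07  0.06] F [-0.3  0.3 -0.8] w -0.005 turn/row -0.007
[-9.9, 65.3, -6.2]
top [[270.4 165.4]
 [204.6 163.5]]
[179 180 180 181 182 183 184 183 146  88  93  93  94  93  91  94  94]
[172 172 172 172 171 157 116  68  44  30  47  57  55  63  64  59  66]
scene [[306.9 275.3]
 [391.2 275.5]]
[136 137 138 137 186 214 215 196 213 229 230 231 231 231 232 233 233]
[ 96 102 103  96  90  97  80  73  73 165 178 136 135 135 136 135 135]
top 263 158.6 171.8 154 [ 71  69  69 143 165 158 168 184 200 197 190 180 169 158 145 128 111  96
  89 115 119 118 118 119  88  57  49  49]
scene 315 266.9 283.8 262 [215 215 216 216 215 208 214 226 232 235 236 239 239 233 224 214 201 187
 174 160 143 139 173 180 178 176 177 178]
```

Both views match a cartridge lying in the groove: barrel edges as predicted for z=50 mm, window end at y≈-0.071, plug end at y≈0.090. I go down behind the plug.

>>> servo_tool(steps=[{"dx":-10,"dy":15,"dz":-6,"turn":-0.007,"hand":0.0},{"dx":0,"dy":25,"dz":0,"turn":0,"hand":0.0},{"dx":0,"dy":20,"dz":0,"turn":0,"hand":0.0},{"dx":0,"dy":0,"dz":0,"turn":0,"hand":0.0}])

```text
clock: 18.38
eef_pos: [0.659, 0.1167, 0.0436]
ee_rot: [[0.003, -0.028, 1.0], [-1.0, 0.0, 0.003], [-0.0, -1.0, -0.028]]
contact_force: [-0.4, 0.1, -0.1]
width: 0.003
```

```bash
python3 plan.py .6620 .115 .041 0 1
```

```text
at [0.659  0.1167 0.0436] 0.003 j [-0.6   0.69  0.53  1.63 -0.41  0.96  0.08] F [-0.4  0.1 -0.1] w 0.003 turn/row 0.003
[1.8, 2.6, 2.9]
```

>>> servo_tool(steps=[{"dx":4,"dy":2,"dz":3,"turn":0.003,"hand":0.0},{"dx":5,"dy":0,"dz":0,"turn":0,"hand":0.0},{"dx":5,"dy":0,"dz":0,"turn":0,"hand":0.0},{"dx":4,"dy":0,"dz":0,"turn":0,"hand":0.0},{"dx":4,"dy":0,"dz":0,"turn":0,"hand":0.0}])

```text
clock: 19.0
eef_pos: [0.6637, 0.0941, 0.0433]
ee_rot: [[-0.001, -0.025, 1.0], [-1.0, 0.003, -0.001], [-0.003, -1.0, -0.025]]
contact_force: [0.2, 1.9, -1.1]
width: -0.001
```

>>> servo_tool(steps=[{"dx":5,"dy":0,"dz":0,"turn":0,"hand":0.0},{"dx":5,"dy":0,"dz":0,"turn":0,"hand":0.0},{"dx":5,"dy":0,"dz":0,"turn":0,"hand":0.0},{"dx":5,"dy":0,"dz":0,"turn":0,"hand":0.0}])

```text
clock: 19.5
eef_pos: [0.6635, 0.0752, 0.0433]
ee_rot: [[0.0, -0.025, 1.0], [-1.0, 0.006, 0.001], [-0.006, -1.0, -0.025]]
contact_force: [-0.6, 2.1, -0.1]
width: 0.0
```

>>> servo_tool(steps=[{"dx":5,"dy":0,"dz":0,"turn":0,"hand":0.0},{"dx":5,"dy":0,"dz":0,"turn":0,"hand":0.0},{"dx":5,"dy":0,"dz":0,"turn":0,"hand":0.0},{"dx":5,"dy":0,"dz":0,"turn":0,"hand":0.0},{"dx":3,"dy":0,"dz":0,"turn":0,"hand":0.0}])

```text
clock: 20.12
eef_pos: [0.6633, 0.0509, 0.0433]
ee_rot: [[0.0, -0.026, 1.0], [-1.0, 0.006, 0.0], [-0.006, -1.0, -0.026]]
contact_force: [0.9, 3.2, 0.5]
width: -0.006
```

```bash
python3 plan.py .6620 .03 .0433 0 1; python3 - <<'E'
from h import *
im=robot.snapshot("scene");cv2.imwrite("pics/s6.png",im[:,:,::-1]);g=cv2.cvtColor(im,7)
for r in(272,276,280):print(r,g[r,240:420:1].tolist())
for y in(-.107,-.12,-.14,.05,.06,.07):print(y,proj("scene",[[.6615,y,.05]]).round(1))
E
```

```text
at [0.6633 0.0509 0.0433] 0.0004 j [-0.5   0.68  0.53  1.65 -0.41  0.95  0.18] F [0.9 3.2 0.5] w -0.006 turn/row 0.0
[20.9, -0.0, -1.3]
272 [188, 189, 167, 119, 104, 107, 100, 122, 161, 159, 158, 175, 170, 165, 173, 183, 193, 193, 194, 196, 199, 204, 179, 125, 101, 141, 171, 170, 140, 167, 212, 212, 212, 212, 212, 212, 212, 194, 171, 168, 167, 169, 169, 170, 170, 170, 171, 171, 170, 170, 170, 172, 173, 175, 176, 176, 173, 152, 134, 204, 234, 234, 233, 233, 233, 233, 233, 233, 233, 233, 233, 232, 233, 233, 231, 194, 151, 119, 87, 127, 124, 97, 128, 133, 99, 126, 145, 106, 124, 143, 109, 97, 132, 142, 124, 111, 101, 98, 102, 107, 105, 94, 107, 102, 97, 83, 99, 100, 97, 90, 100, 87, 95, 97, 104, 98, 88, 102, 93, 94, 80, 100, 85, 67, 72, 75, 78, 106, 105, 69, 62, 63, 63, 63, 63, 63, 64, 79, 112, 133, 133, 134, 134, 134, 160, 204, 207, 211, 211, 211, 212, 212, 212, 212, 211, 211, 212, 211, 212, 212, 212, 212, 212, 212, 212, 213, 212, 213, 212, 212, 212, 212, 212, 212, 212, 213, 212, 213, 213, 213]
276 [189, 189, 164, 112, 101, 103, 99, 112, 143, 159, 161, 155, 155, 161, 166, 169, 179, 168
[... 1063 characters left out ...]
60, 132, 125, 158, 177, 178, 178, 178, 179, 179, 180, 181, 182, 183, 183, 184, 185, 186, 144, 107, 89, 81, 100, 94, 79, 98, 101, 82, 98, 110, 85, 99, 111, 88, 93, 109, 114, 99, 90, 87, 86, 85, 89, 87, 81, 87, 87, 85, 82, 87, 86, 84, 80, 88, 85, 83, 83, 89, 85, 81, 87, 86, 84, 80, 87, 81, 60, 61, 63, 111, 132, 131, 130, 130, 129, 130, 130, 130, 130, 130, 131, 131, 130, 166, 225, 225, 225, 225, 224, 224, 225, 225, 224, 224, 224, 220, 214, 212, 213, 212, 212, 212, 212, 212, 212, 212, 212, 212, 213, 213, 212, 213, 213, 213, 213, 213, 213, 213, 212, 213, 213, 213, 212]
-0.107 [[288.  275.2]]
-0.12 [[281.2 275.2]]
-0.14 [[270.8 275.1]]
0.05 [[370.6 275.5]]
0.06 [[375.9 275.5]]
0.07 [[381.2 275.5]]
```

Moving well at 2–3 N, with the plug end now at y≈0.042. I keep pushing in smaller steps.

>>> servo_tool(steps=[{"dx":4,"dy":0,"dz":0,"turn":0,"hand":0.0},{"dx":4,"dy":0,"dz":0,"turn":0,"hand":0.0},{"dx":3,"dy":0,"dz":0,"turn":0,"hand":0.0}])

```text
clock: 20.55
eef_pos: [0.6632, 0.0398, 0.0433]
ee_rot: [[0.001, -0.026, 1.0], [-1.0, 0.007, 0.001], [-0.007, -1.0, -0.026]]
contact_force: [-0.3, 4.0, 0.8]
width: -0.0
```

>>> servo_tool(steps=[{"dx":2,"dy":0,"dz":0,"turn":0,"hand":0.0},{"dx":2,"dy":0,"dz":0,"turn":0,"hand":0.0}])

```text
clock: 20.8
eef_pos: [0.6631, 0.0356, 0.0433]
ee_rot: [[0.001, -0.026, 1.0], [-1.0, 0.007, 0.001], [-0.007, -1.0, -0.026]]
contact_force: [-0.4, 3.9, 0.7]
width: 0.0
```

>>> servo_tool(steps=[{"dx":2,"dy":0,"dz":0,"turn":0,"hand":0.0},{"dx":2,"dy":0,"dz":0,"turn":0,"hand":0.0}])

```text
clock: 21.05
eef_pos: [0.663, 0.0318, 0.0433]
ee_rot: [[0.001, -0.027, 1.0], [-1.0, 0.008, 0.001], [-0.008, -1.0, -0.027]]
contact_force: [-1.4, 4.0, 0.6]
width: -0.0
```

>>> servo_tool(steps=[{"dx":2,"dy":0,"dz":0,"turn":0,"hand":0.0},{"dx":2,"dy":0,"dz":0,"turn":0,"hand":0.0}])

```text
clock: 21.3
eef_pos: [0.663, 0.0278, 0.0433]
ee_rot: [[0.001, -0.027, 1.0], [-1.0, 0.008, 0.001], [-0.008, -1.0, -0.027]]
contact_force: [-1.4, 3.6, 0.7]
width: -0.004
```

>>> servo_tool(steps=[{"dx":2,"dy":0,"dz":0,"turn":0,"hand":0.0},{"dx":2,"dy":0,"dz":0,"turn":0,"hand":0.0}])

```text
clock: 21.55
eef_pos: [0.663, 0.0264, 0.0433]
ee_rot: [[0.002, -0.027, 1.0], [-1.0, 0.012, 0.002], [-0.012, -1.0, -0.027]]
contact_force: [-1.9, 7.8, 1.7]
width: -0.003
```

>>> servo_tool(steps=[{"dx":2,"dy":0,"dz":0,"turn":0,"hand":0.0}])

```text
clock: 21.68
eef_pos: [0.663, 0.0264, 0.0433]
ee_rot: [[0.003, -0.027, 1.0], [-1.0, 0.015, 0.003], [-0.015, -1.0, -0.027]]
contact_force: [-0.8, 6.7, 1.8]
width: 0.002
```

>>> servo_tool(steps=[{"dx":3,"dy":0,"dz":0,"turn":0,"hand":0.0},{"dx":3,"dy":0,"dz":0,"turn":0,"hand":0.0}])

```text
clock: 21.92
eef_pos: [0.6629, 0.0265, 0.0434]
ee_rot: [[0.005, -0.029, 1.0], [-1.0, 0.023, 0.006], [-0.023, -0.999, -0.028]]
contact_force: [-1.2, 7.8, 3.8]
width: 0.004
```

>>> servo_tool(steps=[{"dx":-4,"dy":0,"dz":0,"turn":0,"hand":0.0},{"dx":-10,"dy":0,"dz":0,"turn":0,"hand":0.0},{"dx":-10,"dy":-20,"dz":0,"turn":0,"hand":0.0},{"dx":0,"dy":-50,"dz":0,"turn":0,"hand":0.0},{"dx":0,"dy":-50,"dz":0,"turn":0,"hand":0.5}])

```text
clock: 22.55
eef_pos: [0.6645, 0.0445, 0.1652]
ee_rot: [[0.003, -0.033, 0.999], [-1.0, 0.013, 0.003], [-0.013, -0.999, -0.033]]
contact_force: [0.7, 0.9, -0.0]
width: 0.201
```

```bash
python3 - <<'E'
from h import *
s=robot.read_state();print(s['eef_pos'].round(4))
ims=robot.snapshot("scene");im=robot.snapshot("top")
cv2.imwrite("pics/t7.png",im[:,:,::-1]);cv2.imwrite("pics/s7.png",ims[:,:,::-1])
z=lambda a,f:cv2.resize(a[:,:,::-1],None,fx=f,fy=f,interpolation=cv2.INTER_CUBIC)
cv2.imwrite("pics/v7.png",np.vstack([z(im[140:190,203:333],6),z(ims[225:275+0,235:365],6)])[:600])
g=cv2.cvtColor(im,7);print(g[158:168,232:250]);
for y in(.01,.018,.026):print(proj("top",[[.6615,y,.05]]).round(1),proj("scene",[[.6615,y,.05]]).round(1))
gs=cv2.cvtColor(ims,7);print(gs[272,345:365],gs[276,345:365])
# knob top centroid (dark) in top
m=(im.max(2)<45).astype(np.uint8);n,l,st,c=cv2.connectedComponentsWithStats(m)
for i in range(1,n):
    if 300<c[i][0]<335 and 145<c[i][1]<175 and st[i,4]>8:print(st[i],c[i],onz("top",[c[i]],.142))
E
```

```text
[0.6645 0.0445 0.1652]
[[171 171 171 172 172 172 148 109 126 133 108 143 145 118 154 150 123 142]
 [146 146 146 158 168 167 134  69  83  91  64  89  97  69 107 109  74 101]
 [131 131 130 126 127 124 100  68  65  73  64  53  68  66  71  79  67  71]
 [126 126 126 100  62  62  69  69  63  74  63  46  67  70  66  76  72  68]
 [121 121 113  79  37  42  63  73  72  78  69  59  69  74  73  76  74  70]
 [115 114 104  73  42  49  66  68  63  72  69  60  69  74  71  71  69  69]
 [109 109 100  70  37  43  63  66  63  72  67  59  67  69  69  69  65  66]
 [103 104  95  66  30  37  58  64  62  68  67  61  65  68  67  68  63  62]
 [134 134 121  80  23  28  53  57  54  64  61  55  58  61  61  62  60  59]
 [147 147 144 106  21  24  46  54  50  58  54  48  53  52  51  57  57  55]]
[[237.1 164.5]] [[349.6 275.5]]
[[233.8 164.4]] [[353.8 275.5]]
[[230.5 164.3]] [[358.  275.5]]
[105 100  91 106  92  79  78  91 199 210 210 211 211 210 210 211 210 211
 210 196] [ 95 101  95 102  85  73  75  76 166 215 218 218 218 219 219 218 218 218
 219 218]
[319 158   7   8  41] [322.19512195 161.65853659] [[ 0.65482122 -0.18989356  0.142     ]]
[318 171   2   5   9] [318.44444444 173.22222222] [[ 0.62836911 -0.1820953   0.142     ]]
```

View pics/v7.png

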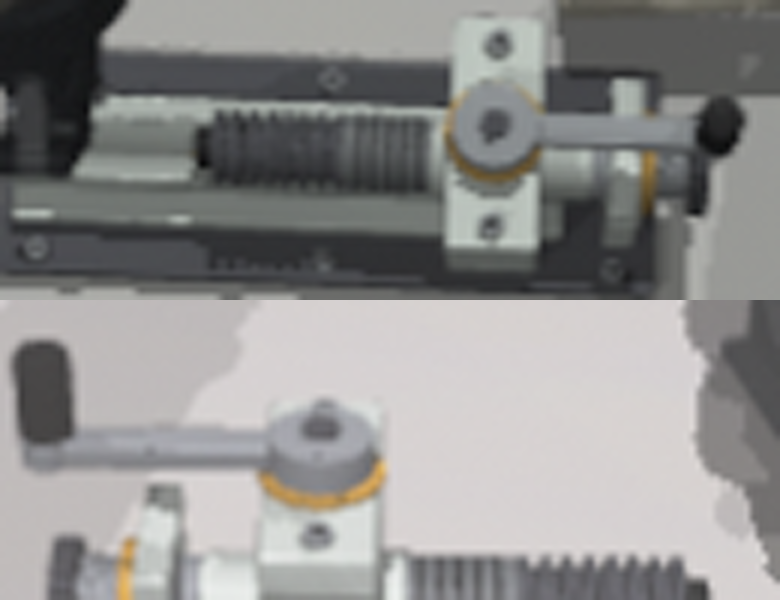

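The cartridge's barrel passes under the bridge and meets the collar: the light barrel is at (545–590,170), the collar from 600 on, and the plug end at y≈0.017. The push stalled at 8 N. The lever still points along -y. Now I measure the knob and the jaw placement.

```bash
python3 - <<'E'
from h import *
print(onz("top",[(322.8,159.8)],.142),onz("scene",[(241.9,233)],.142),proj("scene",[[.66,-.191,.142],[.66,-.191,.112]]))
g=cv2.cvtColor(cv2.imread("pics/s7.png"),6)
for r in(236,240,244):print(r,g[r,230:255])
g=cv2.cvtColor(cv2.imread("pics/t7.png"),6);print(g[152:170,316:332])
E
python3 plan.py .660 -.190 .165 0 6
```

```text
[[ 0.65908549 -0.19115524  0.142     ]] [[ 0.66095745 -0.18989149  0.142     ]] [[241.3581212  232.74156004]
 [242.37314543 246.85593691]]
236 [155 153 138 149 180 187 158  98  72  71  71  72  71  71  70  69 107 163
 187 187 187 187 187 188 188]
240 [106 135 171 188 187 187 187 149  70  70  71  71  71  71  71  70  86 151
 188 187 187 187 187 188 187]
244 [187 188 187 188 187 188 189 153  81  70  70  71  71  71  70  70  73 144
 187 188 188 188 188 187 188]
[[ 88  88  88  88  88  89  88  88  88  88  98 100  91  88  88  88]
 [ 88  88  88  88  89  88  88  88  88  88  90  91  88  88  88  88]
 [ 88  88  88  88  88  88  88  89  88  88  88  88  88  88  88  88]
 [ 88  88  88  88  88  88  88  88  88  88  88  88  88  88  89  88]
 [142 141 142 142 120  79  65  57  65  95 128 143 142 142 143 143]
 [153 153 153 141 101  53  51  49  50  68 123 153 153 153 153 153]
 [153 152 144 113  63  42  47  48  44  45  85 132 153 153 153 153]
 [139 129 103  66  38  40  41  43  41  38  55 119 153 153 153 153]
 [135 133 117  76  30  38  40  40  40  36  46 117 152 152 153 153]
 [135 135 107  46  27  34  38  38  37  34  82 133 153 153 152 152]
 [132 132 102  34  20  27  33  34  31  26 108 149 153 153 153 153]
 [127 128  99  36  18  20  23  23  21  35 115 153 153 153 152 153]
 [ 99 101  88  57  32  18  19  18  22 103 146 153 153 153 153 153]
 [ 90  77  67  62  52  38  28  31  72 127 153 153 152 152 152 152]
 [121  90  55  61  64  81  95 118 141 148 152 152 152 153 152 153]
 [114  93  58  62  63 104 145 156 152 153 153 153 152 153 152 152]
 [105  88  58  60  62 126 168 162 153 153 152 153 153 152 152 153]
 [ 97  79  49  47  52 129 171 162 153 153 152 152 152 152 152 153]]
at [0.6691 0.044  0.1709] 0.0034 j [-0.52  0.56  0.59  1.54 -0.34  1.17  0.14] F [ 0.4 -0.6 -0. ] w 0.377 turn/row 0.001
[39.0, 1.0, -1.6]
[39.0, 1.0, -1.6]
[39.0, 1.0, -1.6]
[39.0, 1.0, -1.6]
[39.0, 1.0, -1.6]
[39.0, 1.0, -1.5]
```

>>> servo_tool(steps=[{"dx":39,"dy":0,"dz":-1.6,"turn":0,"hand":0.4},{"dx":39,"dy":0,"dz":-1.6,"turn":0,"hand":0.4},{"dx":39,"dy":0,"dz":-1.6,"turn":0,"hand":0.4},{"dx":39,"dy":0,"dz":-1.6,"turn":0,"hand":0.4},{"dx":39,"dy":0,"dz":-1.6,"turn":0,"hand":0.4},{"dx":30,"dy":0,"dz":-1.5,"turn":0,"hand":0.4},{"dx":0,"dy":0,"dz":0,"turn":0,"hand":0.4}])

```text
clock: 23.52
eef_pos: [0.6627, -0.1881, 0.1755]
ee_rot: [[0.005, -0.011, 1.0], [-1.0, 0.008, 0.005], [-0.008, -1.0, -0.011]]
contact_force: [-0.5, 0.4, -0.1]
width: 0.398
```

```bash
python3 plan.py .658 -.1905 .112 0 1
```

```text
at [ 0.6627 -0.1881  0.1755] 0.005 j [-0.19  0.59  0.61  1.49 -0.36  1.19  0.49] F [-0.5  0.4 -0.1] w 0.398 turn/row 0.005
[2.3, 63.5, -4.7]
```

>>> servo_tool(steps=[{"dx":2,"dy":15,"dz":-4,"turn":0.005,"hand":0.4},{"dx":0,"dy":12,"dz":0,"turn":0,"hand":0.4},{"dx":0,"dy":12,"dz":0,"turn":0,"hand":0.4},{"dx":0,"dy":0,"dz":0,"turn":0,"hand":0.4}])

```text
clock: 24.02
eef_pos: [0.6584, -0.1838, 0.1328]
ee_rot: [[0.005, -0.013, 1.0], [-1.0, 0.012, 0.006], [-0.012, -1.0, -0.013]]
contact_force: [-0.3, -0.8, -0.4]
width: 0.401
```

>>> servo_tool(steps=[{"dx":0,"dy":10,"dz":0,"turn":0,"hand":0.4},{"dx":0,"dy":8,"dz":0,"turn":0,"hand":0.4},{"dx":0,"dy":5,"dz":0,"turn":0,"hand":0.4}])

```text
clock: 24.4
eef_pos: [0.659, -0.1829, 0.1088]
ee_rot: [[0.007, -0.011, 1.0], [-1.0, 0.012, 0.007], [-0.012, -1.0, -0.011]]
contact_force: [0.0, -0.2, -0.3]
width: 0.399
```

```bash
python3 plan.py .657 -.1905 .112 0 1
```

```text
at [ 0.659  -0.1829  0.1088] 0.0069 j [-0.18  0.64  0.58  1.56 -0.39  1.07  0.52] F [ 0.  -0.2 -0.3] w 0.399 turn/row 0.007
[7.6, -3.2, -2.0]
```

>>> servo_tool(steps=[{"dx":7,"dy":-2,"dz":-2,"turn":0.007,"hand":0.4},{"dx":0,"dy":0,"dz":-3,"turn":0,"hand":0.4},{"dx":0,"dy":0,"dz":-3,"turn":0,"hand":0.4}])

```text
clock: 24.78
eef_pos: [0.6516, -0.1908, 0.111]
ee_rot: [[-0.001, -0.009, 1.0], [-1.0, 0.011, -0.001], [-0.011, -1.0, -0.009]]
contact_force: [5.3, 0.8, -3.6]
width: 0.4
```

>>> servo_tool(steps=[{"dx":-0.3,"dy":0,"dz":-3.4,"turn":0.04,"hand":0.4},{"dx":-0.3,"dy":0,"dz":-3.4,"turn":0.04,"hand":0.4}])

```text
clock: 25.02
eef_pos: [0.6476, -0.1896, 0.1116]
ee_rot: [[-0.085, -0.002, 0.996], [-0.996, 0.01, -0.085], [-0.01, -1.0, -0.003]]
contact_force: [5.3, -0.8, -4.0]
width: 0.4
```

>>> servo_tool(steps=[{"dx":-0.3,"dy":0,"dz":-3.4,"turn":0.04,"hand":0.4},{"dx":-0.3,"dy":0,"dz":-3.4,"turn":0.04,"hand":0.4}])

```text
clock: 25.28
eef_pos: [0.6417, -0.1882, 0.1118]
ee_rot: [[-0.169, 0.0, 0.986], [-0.986, 0.009, -0.169], [-0.009, -1.0, -0.001]]
contact_force: [4.8, -1.2, -3.8]
width: 0.401
```

```bash
cat >lev.py <<'E'
# lever angle and tangential force from (pos, rot, width, force)
import numpy as np,sys
def lev(p,a,w,F,piv=(.6615,-.107)):
    z=np.array([np.cos(a),np.sin(a)]);x=np.array([np.sin(a),-np.cos(a)])
    c=np.array(p[:2])-piv+(.0425*w-.009)*z
    b=c@x;s=-b+np.sqrt(b*b-c@c+.085**2);k=c+s*x
    return np.arctan2(-k[0],-k[1]),np.array(F[:2])@z,np.array(F[:2])@x,s
if __name__=="__main__":
    from rig import robot
    s=robot.read_state();a=np.arctan2(s['ee_rot'][1,2],s['ee_rot'][0,2])
    print("yaw",-a,"th,Ft,Fr,s",np.round(lev(s['eef_pos'],a,s['width'],s['contact_force']),4),"z",s['eef_pos'][2],"j7",s['joint_positions'][6])
E
python3 lev.py
```

```text
yaw 0.1701144875767301 th,Ft,Fr,s [1.4360e-01 4.9103e+00 3.7870e-01 1.6000e-03] z 0.11176910587779233 j7 0.3797701916931487
```

>>> servo_tool(steps=[{"dx":-0.3,"dy":0,"dz":-3.9,"turn":0.04,"hand":0.4},{"dx":-0.3,"dy":0,"dz":-3.9,"turn":0.04,"hand":0.4}])

```text
clock: 25.52
eef_pos: [0.634, -0.1861, 0.1118]
ee_rot: [[-0.253, 0.001, 0.967], [-0.967, 0.009, -0.253], [-0.009, -1.0, -0.001]]
contact_force: [3.9, -0.6, -3.6]
width: 0.398
```

>>> servo_tool(steps=[{"dx":-0.3,"dy":0,"dz":-3.9,"turn":0.04,"hand":0.4},{"dx":-0.3,"dy":0,"dz":-3.9,"turn":0.04,"hand":0.4}])

```text
clock: 25.78
eef_pos: [0.6262, -0.1833, 0.1118]
ee_rot: [[-0.335, 0.002, 0.942], [-0.942, 0.008, -0.335], [-0.008, -1.0, -0.001]]
contact_force: [6.1, -0.7, -3.3]
width: 0.399
```

>>> servo_tool(steps=[{"dx":-0.3,"dy":0,"dz":-3.9,"turn":0.04,"hand":0.4},{"dx":-0.3,"dy":0,"dz":-3.9,"turn":0.04,"hand":0.4}])

```text
clock: 26.02
eef_pos: [0.6189, -0.1799, 0.1121]
ee_rot: [[-0.414, 0.002, 0.91], [-0.91, 0.008, -0.414], [-0.009, -1.0, -0.001]]
contact_force: [5.8, -1.5, -3.1]
width: 0.396
```

```bash
python3 lev.py
```

```text
yaw 0.4271663490750357 th,Ft,Fr,s [ 4.3570e-01  5.8846e+00 -1.0614e+00  1.0000e-03] z 0.11214212980327418 j7 0.15496103666382935
```

>>> servo_tool(steps=[{"dx":-0.3,"dy":0,"dz":-3.2,"turn":0.033,"hand":0.4}])

```text
clock: 26.15
eef_pos: [0.616, -0.1783, 0.1123]
ee_rot: [[-0.446, 0.003, 0.895], [-0.895, 0.008, -0.446], [-0.009, -1.0, -0.001]]
contact_force: [4.4, -1.0, -3.7]
width: 0.396
```

>>> servo_tool(steps=[{"dx":-0.3,"dy":0,"dz":-3.2,"turn":0.033,"hand":0.4}])

```text
clock: 26.28
eef_pos: [0.6132, -0.1766, 0.1125]
ee_rot: [[-0.478, 0.003, 0.879], [-0.878, 0.008, -0.478], [-0.008, -1.0, -0.001]]
contact_force: [4.7, 0.1, -4.3]
width: 0.403
```

>>> servo_tool(steps=[{"dx":-0.3,"dy":0,"dz":-3.2,"turn":0.033,"hand":0.4}])

```text
clock: 26.4
eef_pos: [0.6105, -0.1748, 0.1126]
ee_rot: [[-0.508, 0.003, 0.861], [-0.861, 0.008, -0.509], [-0.008, -1.0, -0.001]]
contact_force: [4.8, -0.6, -3.0]
width: 0.398
```

>>> servo_tool(steps=[{"dx":-0.3,"dy":0,"dz":-3.2,"turn":0.033,"hand":0.4}])

```text
clock: 26.52
eef_pos: [0.6078, -0.1729, 0.1127]
ee_rot: [[-0.539, 0.004, 0.843], [-0.843, 0.008, -0.539], [-0.008, -1.0, -0.001]]
contact_force: [4.2, -0.7, -3.4]
width: 0.4
```

>>> servo_tool(steps=[{"dx":-0.3,"dy":0,"dz":-3.2,"turn":0.033,"hand":0.4}])

```text
clock: 26.65
eef_pos: [0.6052, -0.1709, 0.1128]
ee_rot: [[-0.568, 0.004, 0.823], [-0.823, 0.008, -0.568], [-0.008, -1.0, -0.001]]
contact_force: [4.5, -1.5, -2.8]
width: 0.401
```

>>> servo_tool(steps=[{"dx":-0.3,"dy":0,"dz":-3.2,"turn":0.033,"hand":0.4}])

```text
clock: 26.78
eef_pos: [0.6027, -0.1689, 0.113]
ee_rot: [[-0.597, 0.004, 0.802], [-0.802, 0.007, -0.597], [-0.008, -1.0, -0.001]]
contact_force: [4.2, -1.5, -3.0]
width: 0.399
```

```bash
python3 lev.py
```

```text
yaw 0.6396193808569675 th,Ft,Fr,s [ 6.6670e-01  4.2822e+00 -1.3490e+00  2.0000e-04] z 0.11301929427719919 j7 -0.038598435877916185
```

>>> servo_tool(steps=[{"dx":-0.3,"dy":0,"dz":-3.2,"turn":0.035,"hand":0.4}])

```text
clock: 26.9
eef_pos: [0.6003, -0.1668, 0.1132]
ee_rot: [[-0.627, 0.005, 0.779], [-0.779, 0.007, -0.627], [-0.009, -1.0, -0.0]]
contact_force: [4.9, -1.3, -2.5]
width: 0.399
```

>>> servo_tool(steps=[{"dx":-0.3,"dy":0,"dz":-3.2,"turn":0.035,"hand":0.4}])

```text
clock: 27.02
eef_pos: [0.598, -0.1648, 0.1135]
ee_rot: [[-0.655, 0.006, 0.755], [-0.755, 0.007, -0.655], [-0.009, -1.0, -0.0]]
contact_force: [4.9, -1.3, -3.3]
width: 0.404
```

>>> servo_tool(steps=[{"dx":-0.3,"dy":0,"dz":-3.2,"turn":0.035,"hand":0.4}])

```text
clock: 27.15
eef_pos: [0.5958, -0.1627, 0.1137]
ee_rot: [[-0.683, 0.006, 0.73], [-0.73, 0.006, -0.683], [-0.009, -1.0, 0.0]]
contact_force: [5.2, -1.3, -2.8]
width: 0.404
```

>>> servo_tool(steps=[{"dx":-0.3,"dy":0,"dz":-3.2,"turn":0.035,"hand":0.4}])

```text
clock: 27.28
eef_pos: [0.5937, -0.1606, 0.114]
ee_rot: [[-0.71, 0.007, 0.704], [-0.704, 0.005, -0.71], [-0.009, -1.0, 0.001]]
contact_force: [5.5, -1.6, -2.8]
width: 0.4
```

>>> servo_tool(steps=[{"dx":-0.3,"dy":0,"dz":-3.2,"turn":0.035,"hand":0.4}])

```text
clock: 27.4
eef_pos: [0.5917, -0.1586, 0.1144]
ee_rot: [[-0.736, 0.007, 0.677], [-0.677, 0.005, -0.736], [-0.009, -1.0, 0.002]]
contact_force: [5.3, -2.2, -2.5]
width: 0.402
```

>>> servo_tool(steps=[{"dx":-0.3,"dy":0,"dz":-3.2,"turn":0.035,"hand":0.4}])

```text
clock: 27.52
eef_pos: [0.5898, -0.1565, 0.1147]
ee_rot: [[-0.761, 0.008, 0.648], [-0.648, 0.004, -0.761], [-0.009, -1.0, 0.003]]
contact_force: [5.3, -3.0, -2.7]
width: 0.4
```

```bash
python3 lev.py
```

```text
yaw 0.865246792001456 th,Ft,Fr,s [ 8.7460e-01  5.7076e+00 -2.0817e+00 -1.7000e-03] z 0.11473644424539954 j7 -0.24858357611077356
```

>>> servo_tool(steps=[{"dx":-0.4,"dy":0.3,"dz":-3.3,"turn":0.032,"hand":0.4}])

```text
clock: 27.65
eef_pos: [0.5881, -0.1544, 0.1149]
ee_rot: [[-0.783, 0.009, 0.622], [-0.622, 0.003, -0.783], [-0.009, -1.0, 0.004]]
contact_force: [4.9, -2.3, -2.4]
width: 0.397
```

>>> servo_tool(steps=[{"dx":-0.4,"dy":0.3,"dz":-3.3,"turn":0.032,"hand":0.4}])

```text
clock: 27.78
eef_pos: [0.5867, -0.1524, 0.1151]
ee_rot: [[-0.804, 0.011, 0.594], [-0.594, 0.001, -0.804], [-0.01, -1.0, 0.005]]
contact_force: [4.9, -1.7, -2.4]
width: 0.4
```

```bash
cat > fit.py <<'E'
from lev import *
from scipy.optimize import curve_fit
D=""".6262 -.1833 .942 -.335 6.1 -.7
.6189 -.1799 .91 -.414 5.8 -1.5
.616 -.1783 .895 -.446 4.4 -1
.6132 -.1766 .879 -.478 4.7 .1
.6105 -.1748 .861 -.509 4.8 -.6
.6078 -.1729 .843 -.539 4.2 -.7
.6052 -.1709 .823 -.568 4.5 -1.5
.6027 -.1689 .802 -.597 4.2 -1.5
.6003 -.1668 .779 -.627 4.9 -1.3
.598 -.1648 .755 -.655 4.9 -1.3
.5958 -.1627 .73 -.683 5.2 -1.3
.5937 -.1606 .704 -.71 5.5 -1.6
.5917 -.1586 .677 -.736 5.3 -2.2
.5898 -.1565 .648 -.761 5.3 -3.0""".split("\n")+[l.strip() for l in sys.argv[1:]]
r=[]
for l in D:
    x,y,c,s,fx,fy=map(float,l.split());r.append(lev((x,y),np.arctan2(s,c),.4,(fx,fy))[:3])
r=np.array(r);print(r.round(3)[-10:])
T,F=r[2:,0],r[2:,1]
for k in(7.,None):
    f=(lambda t,a,b:a+7*np.maximum(t-b,0)) if k else (lambda t,a,b,m:a+m*np.maximum(t-b,0))
    p,c=curve_fit(f,T,F,[4.3,.7] if k else [4.3,.7,7]);print(p.round(3),np.sqrt(np.diag(c)).round(3))
E
python3 fit.py; python3 lev.py
```

```text
[[ 0.55   4.437 -1.926]
 [ 0.589  3.916 -1.673]
 [ 0.628  4.556 -1.322]
 [ 0.666  4.265 -1.305]
 [ 0.703  4.632 -2.06 ]
 [ 0.739  4.553 -2.229]
 [ 0.775  4.685 -2.603]
 [ 0.809  5.009 -2.779]
 [ 0.842  5.207 -2.411]
 [ 0.875  5.72  -2.09 ]]
[4.273 0.691] [0.086 0.017]
[4.273 0.682 6.383] [0.09  0.033 1.529]
yaw 0.9347577831696008 th,Ft,Fr,s [ 9.3430e-01  4.2982e+00 -2.8811e+00 -2.1000e-03] z 0.11507168417255398 j7 -0.3144968814822988
```

>>> servo_tool(steps=[{"dx":-0.3,"dy":0,"dz":-3.6,"turn":0.032,"hand":0.4}])

```text
clock: 27.9
eef_pos: [0.5849, -0.1503, 0.1155]
ee_rot: [[-0.825, 0.012, 0.566], [-0.566, -0.0, -0.825], [-0.01, -1.0, 0.007]]
contact_force: [5.0, -4.2, -2.8]
width: 0.399
```

>>> servo_tool(steps=[{"dx":-0.3,"dy":0,"dz":-3.6,"turn":0.032,"hand":0.4}])

```text
clock: 28.02
eef_pos: [0.5833, -0.1484, 0.116]
ee_rot: [[-0.844, 0.013, 0.536], [-0.536, -0.002, -0.844], [-0.01, -1.0, 0.009]]
contact_force: [5.8, -2.2, -3.6]
width: 0.403
```

```bash
python3 lev.py; python3 - <<'E'
from lev import *
from rig import robot
for i in range(6):
    robot.snapshot("top");s=robot.read_state();a=np.arctan2(s['ee_rot'][1,2],s['ee_rot'][0,2]);print(np.round(lev(s['eef_pos'],a,s['width'],s['contact_force']),3))
E
```

```text
yaw 1.0047461182542294 th,Ft,Fr,s [ 9.9130e-01  4.9727e+00 -3.7044e+00 -3.2000e-03] z 0.11597686597594482 j7 -0.38170488064413377
[ 9.970e-01  4.864e+00 -2.158e+00 -3.000e-03]
[ 9.990e-01  5.356e+00 -3.652e+00 -3.000e-03]
[ 9.980e-01  4.903e+00 -1.508e+00 -3.000e-03]
[ 9.960e-01  4.409e+00 -2.611e+00 -3.000e-03]
[ 9.980e-01  4.495e+00 -1.813e+00 -3.000e-03]
[ 9.970e-01  4.482e+00 -1.289e+00 -3.000e-03]
```

>>> servo_tool(steps=[{"dx":-0.3,"dy":0.5,"dz":-3.8,"turn":0.03,"hand":0.4}])

```text
clock: 28.45
eef_pos: [0.5819, -0.1459, 0.116]
ee_rot: [[-0.86, 0.015, 0.51], [-0.51, -0.003, -0.86], [-0.011, -1.0, 0.01]]
contact_force: [6.0, -3.0, -1.6]
width: 0.4
```

>>> servo_tool(steps=[{"dx":-0.3,"dy":0.5,"dz":-3.8,"turn":0.03,"hand":0.4}])

```text
clock: 28.58
eef_pos: [0.5808, -0.1436, 0.1159]
ee_rot: [[-0.876, 0.017, 0.482], [-0.482, -0.005, -0.876], [-0.012, -1.0, 0.012]]
contact_force: [6.1, -4.5, -1.8]
width: 0.398
```

```bash
python3 lev.py; python3 - <<'E'
from lev import *
from rig import robot
r=[]
for i in range(6):
    robot.snapshot("top");s=robot.read_state();a=np.arctan2(s['ee_rot'][1,2],s['ee_rot'][0,2]);r.append(np.r_[lev(s['eef_pos'],a,s['width'],s['contact_force']),s['contact_force'],s['effort'][0]])
print(np.round(r,2))
E
python3 fit.py ".5881 -.1544 .622 -.783 4.9 -2.3" ".5867 -.1524 .594 -.804 4.9 -1.7" ".5849 -.1503 .566 -.825 5 -4.2" ".5833 -.1484 .536 -.844 5.8 -2.2"
```

```text
yaw 1.0674748326333754 th,Ft,Fr,s [ 1.0552e+00  6.8523e+00 -3.1712e+00 -3.3000e-03] z 0.11594922321522104 j7 -0.44256028955253096
[[ 1.06  5.82 -1.5  -0.    4.12 -4.38 -0.54 -1.26]
 [ 1.06  5.22 -1.57 -0.    3.9  -3.81 -0.33 -1.38]
 [ 1.06  4.93 -3.04 -0.    5.05 -2.85 -1.37 -1.31]
 [ 1.06  4.56 -2.84 -0.    4.69 -2.62 -1.36 -1.25]
 [ 1.06  5.1  -1.09 -0.    3.42 -3.94 -1.23 -1.21]
 [ 1.06  4.48 -2.32 -0.    4.19 -2.8  -1.39 -1.19]]
[[ 0.703  4.632 -2.06 ]
 [ 0.739  4.553 -2.229]
 [ 0.775  4.685 -2.603]
 [ 0.809  5.009 -2.779]
 [ 0.842  5.207 -2.411]
 [ 0.875  5.72  -2.09 ]
 [ 0.906  4.849 -2.406]
 [ 0.934  4.279 -2.931]
 [ 0.965  6.292 -1.747]
 [ 0.993  4.967 -3.717]]
[4.39  0.789] [0.179 0.039]
[4.243 0.589 2.882] [0.274 0.131 1.045]
```

The fits put first touch at θ≈0.69–0.79, and the lever is at 1.06. Going to about 1.10 rad leaves 0.31–0.41 rad (18–23°) after touch for the whole range. One more row, then I back off the knob and leave.

>>> servo_tool(steps=[{"dx":-0.3,"dy":0,"dz":-4,"turn":0.03,"hand":0.4}])

```text
clock: 29.0
eef_pos: [0.5793, -0.141, 0.1163]
ee_rot: [[-0.89, 0.017, 0.455], [-0.455, -0.006, -0.89], [-0.013, -1.0, 0.013]]
contact_force: [5.0, -4.2, -3.5]
width: 0.398
```

```bash
python3 lev.py; python3 - <<'E'
from h import *
import lev
im=robot.snapshot("top");print()
E
python3 lev.py
```

```text
yaw 1.0985583297334673 th,Ft,Fr,s [ 1.0891e+00  6.0141e+00 -2.5085e+00 -3.6000e-03] z 0.11625451370053365 j7 -0.4736164584540729

yaw 1.0990051666664296 th,Ft,Fr,s [ 1.0937e+00  5.3984e+00 -1.4979e+00 -3.7000e-03] z 0.11619367718174305 j7 -0.4745796632264288
```

>>> servo_tool(steps=[{"dx":0,"dy":0,"dz":4,"turn":0,"hand":0.45},{"dx":0,"dy":0,"dz":3,"turn":0,"hand":0.45},{"dx":0,"dy":-10,"dz":0,"turn":0,"hand":0.45},{"dx":0,"dy":-20,"dz":0,"turn":0,"hand":0.45},{"dx":0,"dy":-30,"dz":0,"turn":0,"hand":0.45},{"dx":0,"dy":-30,"dz":0,"turn":0,"hand":0.45}])

```text
clock: 29.8
eef_pos: [0.5761, -0.1446, 0.2088]
ee_rot: [[-0.891, 0.004, 0.453], [-0.453, 0.001, -0.891], [-0.004, -1.0, 0.001]]
contact_force: [0.8, -0.6, -0.3]
width: 0.45
```

```bash
python3 plan.py .45 -.25 .2 -1.1 1
```

```text
at [ 0.5761 -0.1446  0.2088] -1.1006 j [-0.55  0.48  0.99  1.72 -0.43  1.18 -0.54] F [ 0.8 -0.6 -0.3] w 0.45 turn/row -0.001
[160.2, 8.8, 36.9]
```

>>> servo_tool(steps=[{"dx":35,"dy":-5,"dz":0,"turn":0,"hand":0.45},{"dx":35,"dy":0,"dz":0,"turn":0,"hand":0.45},{"dx":35,"dy":0,"dz":0,"turn":0,"hand":0.45},{"dx":30,"dy":0,"dz":0,"turn":0,"hand":0.45},{"dx":0,"dy":0,"dz":0,"turn":0,"hand":0.45}])

```text
clock: 30.42
eef_pos: [0.4551, -0.2098, 0.2222]
ee_rot: [[-0.892, 0.016, 0.452], [-0.452, 0.003, -0.892], [-0.016, -1.0, 0.005]]
contact_force: [0.5, 1.2, -0.2]
width: 0.447
```

```bash
python3 - <<'E'
from h import *
im=robot.snapshot("scene");tp=robot.snapshot("top");cv2.imwrite("pics/s9.png",im[:,:,::-1]);cv2.imwrite("pics/t9.png",tp[:,:,::-1])
for th in(0.9,1.0,1.094,1.2):
    K=np.array([.6615-.085*np.sin(th),-.107-.085*np.cos(th),.142]);print(th,proj("scene",[K,K-[0,0,.03]]).round(1).ravel(),proj("top",[K]).round(1))
g=cv2.cvtColor(im,7);q=proj("scene",[[.5865,-.146,.127]])[0].round().astype(int);print(q)
for r in range(q[1]-10,q[1]+12,3):print(r,q[0]-12,g[r,q[0]-12:q[0]+13])
for n,old,new in(("scene","s7","s9"),("top","t7","t9")):
    a=cv2.imread(f"pics/{old}.png");b=cv2.imread(f"pics/{new}.png")
    # plug end + cartridge zone unchanged?
    p=proj(n,[[.6615,-.06,.05],[.6615,.03,.05]]);x0,x1=sorted(p[:,0].astype(int));y=int(p[0,1]);
    d=cv2.absdiff(a[y-6:y+7,x0:x1],b[y-6:y+7,x0:x1]).max(2);print(n,d.mean(),b[y,x0-3:x0+12].mean(1).astype(int) if n=="top" else b[y,x1-12:x1+3].mean(1).astype(int), a[y,x0-3:x0+12].mean(1).astype(int) if n=="top" else a[y,x1-12:x1+3].mean(1).astype(int))
E
```

```text
0.9 [261.2 216.5 261.8 229.9] [[308.1 187.8]]
1.0 [264.9 215.3 265.5 228.7] [[304.9 189.9]]
1.094 [268.5 214.4 269.  227.8] [[301.8 191.6]]
1.2 [272.8 213.6 273.2 226.9] [[298.  193.1]]
[269 221]
211 257 [111 111 110 110 110 110 131 166 180 180 151 110 110 110 110 110 110 110
 131 165 185 196 202 202 202]
214 257 [111 131 166 182 180 180 180 173 137  97  85  70  71  71  77  98 132 171
 197 202 203 203 203 202 203]
217 257 [151 180 181 180 180 181 180 143  77  69  69  70  70  70  69  68 126 184
 203 202 202 203 202 202 202]
220 257 [180 180 180 181 181 180 181 143  78  69  68  69  69  68  68  67 114 177
 202 202 202 203 203 202 202]
223 257 [186 192 197 203 203 203 202 168  99  68  69  69  69  68  69  68  99 168
 202 202 202 202 203 202 203]
226 257 [204 203 203 203 203 203 203 167  99  68  69  69  69  68  68  68  99 169
 203 203 204 202 203 203 203]
229 257 [204 203 203 203 204 203 203 203 163 110 106 104  97  91 112 129 146 183
 203 203 203 204 204 203 203]
232 257 [204 204 204 204 204 204 204 204 173 131 122 118 133 153 164 165 164 164
 166 179 196 204 204 203 203]
scene 3.0336538461538463 [103  84  77  77  75 151 200 205 205 205 205 205 205 205 205] [105  84  76  76  74 155 205 211 210 210 211 210 211 211 211]
top 5.505197505197505 [100 100 100 100 101 101  99  96  96  88  59  29  33  54  60] [106 107 107 107 108 108 106 102 103  93  64  30  37  58  64]
```

The knob shows at col 268.8 in the scene view, so θ≈1.10, which agrees with the arm's figure. The plug end is unmoved. I hand in.

```bash
python3 - <<'E'
from rig import robot
print(robot.hand_in(), robot.read_state()['clock'])
E
```

```text
the job is handed in; nothing more can be done
the job is handed in; nothing more can be done
```

The lamp change is done and handed in at about 30.5 s. The long cartridge lies in the V-groove with its window end against the collar. The clamp lever is at about 1.10 rad and the robot is clear of everything.

**What did not go to plan:**
- **First grasp missed:** it slid off the cartridge because the fingertips stand about 21 mm higher than the reported tool pose and the 25 mm fingertip figure imply. I found this with a light touch on clear bench and corrected for it.
- **First lowering was off:** it was 3 mm to one side and touched the groove lip at about 11 N. I lifted, shifted and seated it.

**Last checks:**
- **Cartridge seating:** sliding took about 4 N, and at the collar it stalled at about 8 N without moving further. The camera pictures taken before and after clamping show the plug end in the same place.
- **Lever angle:** the camera and the arm's own readings agree at about 1.10 rad.
- **Clamp force:** this is the least certain result. The force readings were noisy, and fits put the first pad touch anywhere from 0.69 to 0.79 rad. That means about 18–23° of turn after touch, or roughly 25–33 N, within the allowed 18–40 N. I could not confirm it more directly.
- **Other items:** I did not go near the pen or the tube carrier, and the gripper worked beside the short cartridge with no contact seen. I did not separately check any of the three in the final pictures.

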